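# Stand the fallen bottles back up in the bottle lane

## Robot

A 6-joint arm with a two-finger parallel gripper is mounted at the origin on a cart in front of the work surface, level with it; the furniture and walls round the work are solid. World frame = base frame: x ahead of the robot, y to its left, z up, the work surface at z = 0. Lengths are in m, angles in rad, forces in N, time in s.
With the tool pointing down it reaches from about 0.375 to 0.9 m from the base axis. Payload 3.1 kg.
Tool frame: the origin (TCP) lies at the very end of the fingers, on their centre line; the grasp point (between the pads) lies arm.grip_point_offset behind it (arm.grip_point_offset is the distance from the TCP to the grasp point, in m); z points along the fingers, x is the direction in which the jaws open and shut, and the axes are right-handed (so a half turn about z gives the same grasp; the last joint's range is limited). The gripper opens to 85 mm and grips with 20 to 120 N. Pads are 22 mm wide; open, the fingers measure 114 mm over their backs; the gripper's body (76 mm by 85 mm) begins 54 mm behind the grasp point. The pads swing forward as they close: fully open they stand 13 mm farther back than shut.
Start: joints at [-1.516, 0.527, 1.433, -0, 1.181, -0.178], TCP at [0.144, -0.608, 0.231] pointing down, gripper open.
Joint ranges: [-3.08, 3.08], [-0.75, 2.2], [0.22, 2.44], [-1.43, 4.57], [0, 2.65], [-2.85, 2.85]. Speed limits (rad/s): [2.79, 2.79, 3.14, 3.14, 3.14, 3.14].

## Interface

Orientations are given as a 3x3 rotation matrix whose columns are the frame's x, y, z axes.
In Python, from bench import arm gives the robot as it stands.
- The arm moves only by the tool jog_arm, never from a script. Its argument "rows" is a list of rows, each a list of 2 entries, a list of its own where there are three numbers: the shift along the world's x, y, z each as a share of 150 mm, from -1 to 1, then the turn about the world's z as a share of pi rad, from -1 to 1. In form: [[[tx, ty, tz], roll], ...]. A call has 1 to 8 rows; each row is the pose to reach, as a shift and turn from the pose measured when the call began, turning the shorter way round; what a row does not reach only later rows make up. A row lasts 1/8 s, in which the tool goes at most 62.5 mm and 10.7 degrees, less where a joint would pass 70% of its speed; a pose out of reach is approached as far as the arm can. A call with a number of a shift or a turn outside -1 to 1 is refused whole. A call with a gripper value outside its range is refused whole. "jaw" is the gripper's target within -1 to 1 (shut at 1, half-way at 0, fully open at -1), set as the call begins (left out, the last holds). The fingers move at their own pace and stop on an object; "grip_force" is the grip in N (left out, the last holds). Time passes only in rows, so rows that repeat a pose let the fingers close. It gives the time, the measured TCP pose, the force and the opening at its end, in the units of the state.
- arm.read_state(): the state, without advancing time (a new reading comes with each control period).
- arm.read_camera(name): name is "scene" or "top" or "wrist"; returns the picture (400x640x3 uint8, red, green, blue); there is no depth.
- arm.camera_params(name): a dict with "fx", "fy", "cx", "cy" (pixels), "rvec" (rotation vector, rad) and "tvec" (3), from world to camera coordinates, as OpenCV has them. Camera axes: x right, y down, z forward; pixel columns grow to the right and rows downward; lengths in m; the calibration is good to about 2 mm. The wrist camera is an equidistant fisheye: a pixel r from the principal point sees the ray r / f radians off the axis. A picture is of the moment at which its call begins: read the wrist's pose just before it. camera_params takes no time and is no camera call; for the wrist camera it gives the pose at the moment of the call.
- arm.finish_job(): hands the job in, once; it reports no verdict.
The state is a dict: "t": time; "joint_positions": joint angles; "joint_velocities": joint speeds; "joint_torque": joint torques, N m; "ee_pos": TCP position; "ee_rot": TCP orientation; "ft_force": force on the tool from outside, world axes, zero at the start; "moment": the same for the moment, N m; "grip_width": finger opening in m.
Only numpy, scipy, OpenCV 4.12 (cv2) and the standard library are available. Lean on these libraries where they do the work, as an engineer would, in place of code of your own. Each camera call takes 0.05 s, during which the arm holds its last target.

## Task

Two bottles have fallen over: one lies lengthwise in the gap in the wooden bottle lane, the other lies on the bench in front of it. Stand both upright on the floor of the lane, in the gap, in single file with the others, and let go. Do not knock over or push along the two bottles and the oil can that already stand in the lane.

Things in the scene. Friction and masses are not known exactly. Their poses are not given: they have to be found in the camera images.
- lane_floor (a point): Bottle lane, a fixed wooden tray 104 x 464 mm. Point: centre of its floor's top face, 8 mm above the bench; x across, y along the lane, z up. Inside 80 mm wide (x -40 to 40), 440 mm long (y -220 to 220). Side kerbs 12 mm wide, 10 mm above the floor; end stops 12 mm thick, 30 mm above the floor
- gap_centre (a point): Middle of the gap on the lane's floor, axes as lane_floor. The gap is about 215 mm long along y, between the standing things: one beyond its -y end, two beyond its +y end
- fallen_lane_centre (a point): Fallen bottle in the lane, lying along it, spout toward lane +y, axis 34 mm above its floor: squeeze bottle, rigid, 0.15-0.29 kg: round body dia 68 to 114 mm from its base, shoulder to 126, round cap dia 35 from 126 to 146, thin spout to 170; centre of mass about 65 mm from the base. Point: on its axis 85 mm from the base; z axis from base to spout
- fallen_bench_centre (a point): Fallen bottle on the bench, lying roughly along the lane, axis 34 mm above the bench: squeeze bottle, rigid, 0.15-0.29 kg: round body dia 68 to 114 mm from its base, shoulder to 126, round cap dia 35 from 126 to 146, thin spout to 170; centre of mass about 65 mm from the base. Point: on its axis 85 mm from the base; z axis from base to spout
- neighbour_a_centre (a point): Standing bottle in the lane, like the fallen ones (dia 68, height 170 mm). Point: on its axis 85 mm above its base; z up. It may be at any of the three standing places
- neighbour_b_centre (a point): The other standing bottle in the lane, same shape, same kind of point
- oil_can_centre (a point): Small brass oil can standing in the lane: round body 58 mm in diameter and 60 mm high with a thin upright spout, 125 mm in all. Point: on its axis 62 mm above its base; z up. At any of the three standing places
Things that resemble listed ones, but are neither listed nor needed, are in the scene too. What is shaped like the part that bears neighbour_b_centre but blue or turquoise is not meant. Leave any black look-alike of the part that bears oil_can_centre alone.

How it is judged:
By the outcome, as a careful person would: the job done as asked, in the order asked, and still so for the second after the job is handed in, with the robot touching nothing.
It also fails if it takes over 72 s, if anything falls off the work surface, if the arm or the gripper's body presses on something with over 40 N, if the wrist force passes 120 N, or if a joint passes its speed limit or range.

## Working session

There is one attempt and no reset: what is moved stays moved. The work goes in short steps, Python scripts to look and compute and a tool call to move; the robot and the scene stay as the last step left them, time stands still between calls to the robot, and variables do not carry over. Pictures are saved under pics/ and viewed, and the job is handed in when it is done.

Besides the shell and the picture viewer there is one more tool, called after "Emit:" by a JSON object that holds its "method" and its "body". jog_arm: Moves the arm, as the interface text tells. Its arguments: {"type":"object","properties":{"rows":{"type":"array","items":{"type":"array"}},"jaw":{"type":"number"},"grip_force":{"type":"number"}},"required":["rows"]}

```bash
mkdir -p pics; ls; python3 - <<'E'
from bench import arm
import cv2
for n in("scene","top","wrist"):
    im=arm.read_camera(n); cv2.imwrite(f"pics/{n}0.png",im[:,:,::-1])
    print(n,arm.camera_params(n))
print(arm.read_state()); print(arm.grip_point_offset)
E
```

```text
pics
scene {'fx': 505.1391496270432, 'fy': 505.1391496270432, 'cx': 322.1092946629076, 'cy': 205.76017632078216, 'rvec': array([ 1.27141723, -2.11838351,  1.02065189]), 'tvec': array([0.32927927, 0.34543654, 0.72663168])}
top {'fx': 457.7922185492714, 'fy': 457.7922185492714, 'cx': 318.1209369869568, 'cy': 201.78918073229983, 'rvec': array([ 2.20881355, -2.15304488,  0.07849135]), 'tvec': array([0.06499945, 0.53538346, 1.02669437])}
wrist {'fx': 309.70691628693146, 'fy': 309.70691628693146, 'cx': 317.42956252483486, 'cy': 206.08199182483256, 'rvec': array([-2.26466401,  1.78915684,  0.28140356]), 'tvec': array([-0.62439129, -0.0402826 ,  0.38050149])}
{'t': 0.15, 'joint_positions': array([-1.51650344e+00,  5.28259312e-01,  1.43359700e+00,  7.33776982e-06,
        1.18141236e+00, -1.78506487e-01]), 'joint_velocities': array([ 0.00079899, -0.00194657, -0.00316301,  0.0011225 , -0.00019609,
        0.00058749]), 'joint_torque': array([ 9.47354674e-04, -4.42743695e+01, -1.78276455e+01, -2.49615832e-04,
        5.58027168e-03, -4.19199949e-06]), 'ee_pos': array([ 0.1441856 , -0.60758112,  0.23055781]), 'ee_rot': array([[ 2.30699500e-01, -9.73025043e-01, -8.41726023e-05],
       [-9.73023650e-01, -2.30699315e-01,  1.67391538e-03],
       [-1.64818014e-03, -3.04269509e-04, -9.99998595e-01]]), 'ft_force': array([ 0.25047982, -0.3365214 , -0.33811898]), 'moment': array([0.02042359, 0.02384276, 0.00593835]), 'grip_width': 0.08524162495425833}
0.0187
```

View pics/scene0.png

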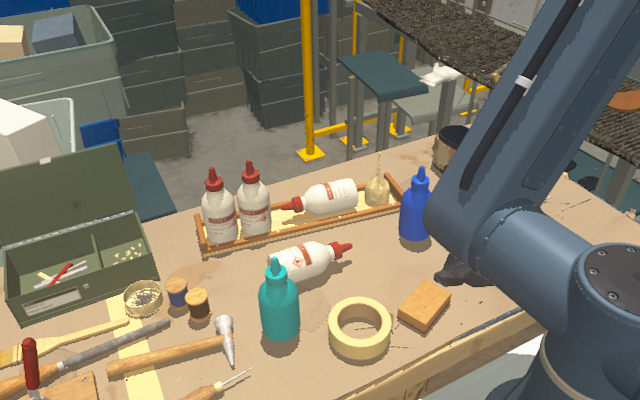

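View pics/top0.png

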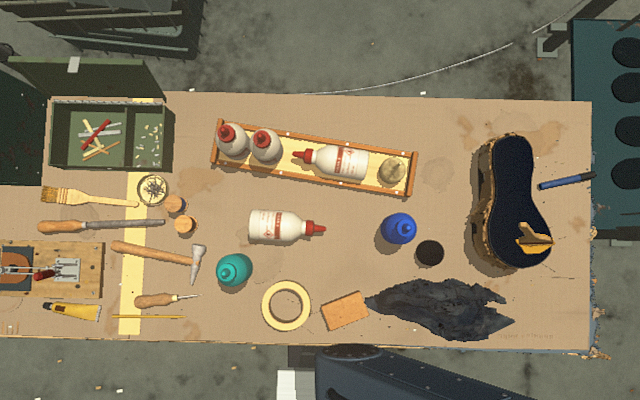

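View pics/wrist0.png

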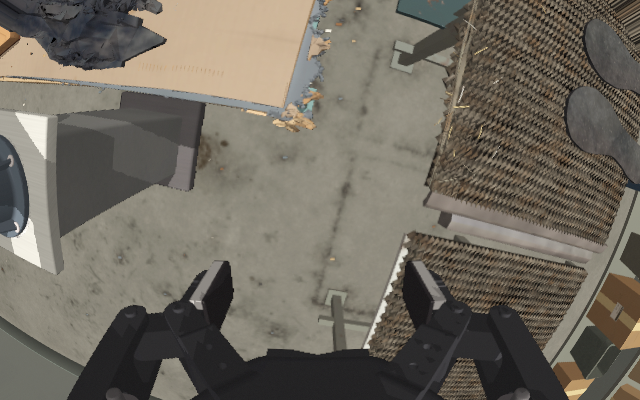

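```bash
cat > h.py <<'E'
import numpy as np,cv2
def ray(p,uv):
    R,_=cv2.Rodrigues(p['rvec']);C=-R.T@p['tvec']
    d=R.T@np.array([(uv[0]-p['cx'])/p['fx'],(uv[1]-p['cy'])/p['fy'],1]);return C,d
def atz(p,uv,z):
    C,d=ray(p,uv);return C+d*(z-C[2])/d[2]
def proj(p,X):
    K=np.array([[p['fx'],0,p['cx']],[0,p['fy'],p['cy']],[0,0,1]])
    return cv2.projectPoints(np.float64(X).reshape(-1,1,3),p['rvec'],p['tvec'],K,None)[0].reshape(-1,2)
E
python3 - <<'E'
import cv2
im=cv2.imread('pics/top0.png')
cv2.imwrite('pics/topcropA.png',cv2.resize(im[110:270,205:425],None,fx=3.6,fy=3.6,interpolation=cv2.INTER_CUBIC))
im=cv2.imread('pics/scene0.png')
cv2.imwrite('pics/scenecropA.png',cv2.resize(im[145:295,190:440],None,fx=3.2,fy=3.2,interpolation=cv2.INTER_CUBIC))
E
```

```text
(no output)
```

View pics/topcropA.png

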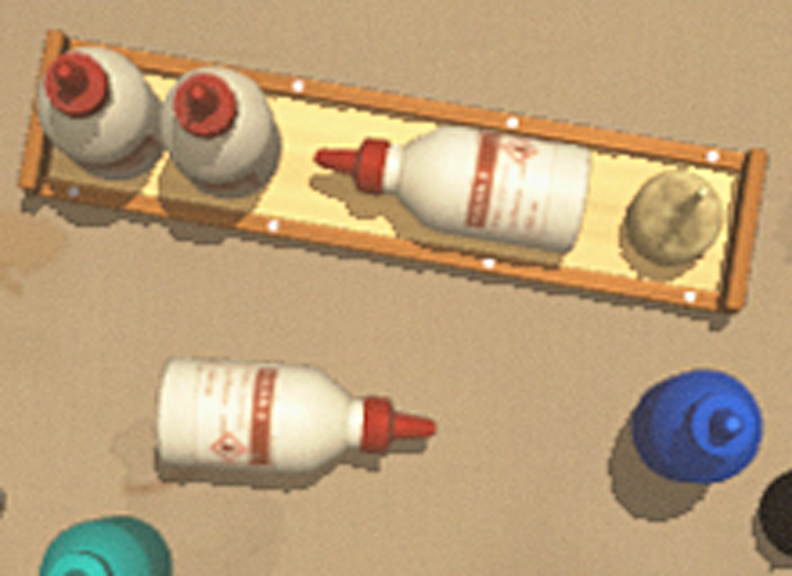

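View pics/scenecropA.png

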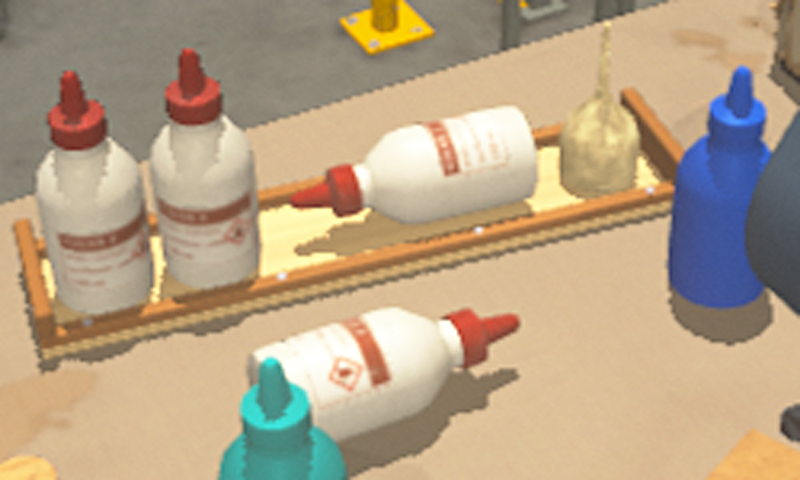

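```bash
cat > m.py <<'E'
from bench import arm
from h import *
p=arm.camera_params("top")
c=lambda u,v:(205+u/3.6,110+v/3.6)
P=[atz(p,c(*q),.038) for q in((52,31),(22,188),(741,310),(765,150))]
for a in P: print(a.round(4))
n=np.linalg.norm
print([n(P[i]-P[(i+1)%4]).round(4) for i in range(4)])
Lc=sum(P)/4; y=(P[0]+P[1]-P[2]-P[3]);y[2]=0;y/=n(y);x=np.array([y[1],-y[0],0])
print('lane c',Lc,'y',y,'x',x, 'ang',np.degrees(np.arctan2(y[1],y[0])))
def L(X): d=np.array(X)-Lc; return (d@x).round(4),(d@y).round(4)
# fallen lane: cap sides & base, spout, axis z .042
for nm,q,z in [('spouttip',(315,157),.042),('cap/neck mid',(388,167),.042),('capfront',(357,163),.042),('base mid',(583,196),.042)]:
    X=atz(p,c(*q),z);print(nm,X.round(4),L(X))
for nm,q,z in [('spouttip',(437,428),.034),('cap/neck mid',(362,424),.034),('capfront',(395,427),.034),('base mid',(162,411),.034)]:
    X=atz(p,c(*q),z);print('B',nm,X.round(4),L(X))
for nm,q,z in [('na tip',(63,75),.178),('nb tip',(199,95),.178),('oil tip',(703,190),.133),('blue tip',(736,427),.17)]:
    X=atz(p,c(*q),z);print(nm,X.round(4),L(X))
E
python3 m.py
```

```text
[0.7167 0.3085 0.038 ]
[0.6159 0.3232 0.038 ]
[ 0.5503 -0.1296  0.038 ]
[ 0.6518 -0.1436  0.038 ]
[np.float64(0.1019), np.float64(0.4574), np.float64(0.1024), np.float64(0.4567)]
lane c [0.63367895 0.08962277 0.038     ] y [0.1426935  0.98976692 0.        ] x [ 0.98976692 -0.1426935   0.        ] ang 81.79626215876972
spouttip [0.6395 0.1392 0.042 ] (np.float64(-0.0013), np.float64(0.0499))
cap/neck mid [0.6343 0.0933 0.042 ] (np.float64(0.0001), np.float64(0.0037))
capfront [0.6364 0.1128 0.042 ] (np.float64(-0.0006), np.float64(0.0233))
base mid [ 0.6191 -0.0292  0.042 ] (np.float64(0.0025), np.float64(-0.1197))
B spouttip [0.4719 0.0585 0.034 ] (np.float64(-0.1556), np.float64(-0.0539))
B cap/neck mid [0.4732 0.1053 0.034 ] (np.float64(-0.161), np.float64(-0.0073))
B capfront [0.4719 0.0847 0.034 ] (np.float64(-0.1594), np.float64(-0.028))
B base mid [0.4781 0.2305 0.034 ] (np.float64(-0.1741), np.float64(0.1173))
na tip [0.6567 0.2695 0.178 ] (np.float64(-0.0029), np.float64(0.1813))
nb tip [0.6475 0.1948 0.178 ] (np.float64(-0.0014), np.float64(0.1061))
oil tip [ 0.6096 -0.0884  0.133 ] (np.float64(0.0016), np.float64(-0.1796))
blue tip [ 0.4743 -0.1014  0.17  ] (np.float64(-0.1305), np.float64(-0.2118))
```

Emit:
{"method": "jog_arm", "body": {"rows": [[[0.1,0.2,0.4],0],[[0.3,0.5,0.8],0.05],[[0.5,0.8,0.8],0.1],[[0.6,1,0.8],0.1]], "jaw": -1, "grip_force": 20}}

```text
t: 0.65
ee_pos: [0.2354, -0.4562, 0.3521]
ee_rot: [[0.521, -0.853, 0.001], [-0.853, -0.521, -0.001], [0.001, -0.0, -1.0]]
ft_force: [1.1, -0.2, 0.0]
grip_width: 0.0855
```

Emit:
{"method": "jog_arm", "body": {"rows": [[[0.25,0.35,0],0.05],[[0.5,0.7,0],0.1],[[0.7,1,0],0.1]]}}

```text
t: 1.02
ee_pos: [0.3412, -0.3043, 0.3521]
ee_rot: [[0.76, -0.65, 0.001], [-0.65, -0.76, -0.001], [0.001, -0.0, -1.0]]
ft_force: [0.8, -0.0, 0.0]
grip_width: 0.0854
```

Emit:
{"method": "jog_arm", "body": {"rows": [[[0.25,0.35,0],0.05],[[0.5,0.7,0],0.1],[[0.7,1,0],0.1]]}}

```text
t: 1.4
ee_pos: [0.447, -0.1524, 0.352]
ee_rot: [[0.924, -0.382, 0.002], [-0.382, -0.924, -0.001], [0.002, -0.0, -1.0]]
ft_force: [0.0, -0.1, 0.4]
grip_width: 0.0857
```

Emit:
{"method": "jog_arm", "body": {"rows": [[[0.25,0.35,0],0.04],[[0.5,0.7,0],0.08],[[0.7,1,0],0.08]]}}

```text
t: 1.78
ee_pos: [0.5529, -0.0005, 0.3519]
ee_rot: [[0.99, -0.14, 0.002], [-0.14, -0.99, -0.0], [0.002, 0.0, -1.0]]
ft_force: [0.9, -0.5, -0.2]
grip_width: 0.0854
```

Emit:
{"method": "jog_arm", "body": {"rows": [[[0.28,0.35,-0.2],0],[[0.55,0.7,-0.4],0],[[0.55,0.7,-0.4],0]]}}

```text
t: 2.15
ee_pos: [0.6354, 0.1072, 0.2891]
ee_rot: [[0.991, -0.137, -0.002], [-0.137, -0.991, 0.0], [-0.002, 0.0, -1.0]]
ft_force: [-0.9, 0.7, -0.4]
grip_width: 0.0853
```

```bash
cat > w.py <<'E'
import sys,cv2,numpy as np
from bench import arm
n=sys.argv[1]; 
for c in sys.argv[2:]:
    cv2.imwrite(f"pics/{c}{n}.png",arm.read_camera(c)[:,:,::-1])
    np.save(f"pics/{c}{n}.npy",arm.camera_params(c),allow_pickle=True)
s=arm.read_state()
print(s['t'],s['ee_pos'].round(4),np.degrees(np.arctan2(s['ee_rot'][1,0],s['ee_rot'][0,0])).round(2),s['ft_force'].round(2),s['moment'].round(3),s['grip_width'].round(4))
E
python3 w.py 1 wrist
```

```text
Traceback (most recent call last):
  File "w.py", line 8, in <module>
    print(s['t'],s['ee_pos'].round(4),np.degrees(np.arctan2(s['ee_rot'][1,0],s['ee_rot'][0,0])).round(2),s['ft_force'].round(2),s['moment'].round(3),s['grip_width'].round(4))
                                                                                                                                                     ^^^^^^^^^^^^^^^^^^^^^
AttributeError: 'float' object has no attribute 'round'
```

View pics/wrist1.png

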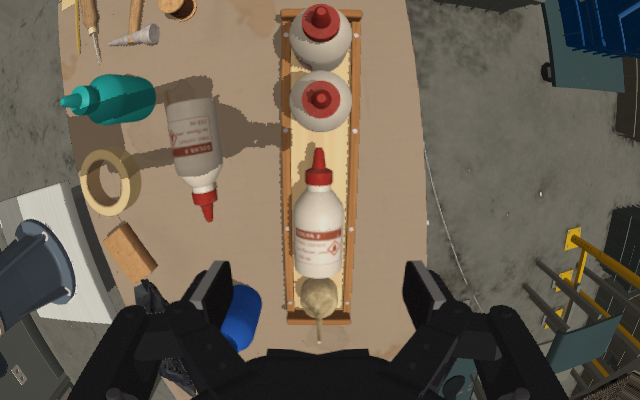

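```bash
sed -i "s/s\['grip_width'\].round(4)/round(float(s['grip_width']),4)/" w.py
cat >> h.py <<'E'
def fray(p,uv):
    R,_=cv2.Rodrigues(p['rvec']);C=-R.T@p['tvec']
    a=np.array([uv[0]-p['cx'],uv[1]-p['cy']]);r=np.hypot(*a);t=r/p['fx']
    d=np.array([*(np.sin(t)*a/max(r,1e-9)),np.cos(t)]);return C,R.T@d
def fatz(p,uv,z):
    C,d=fray(p,uv);return C+d*(z-C[2])/d[2]
E
python3 - <<'E'
import numpy as np
from h import *
p=np.load('pics/wrist1.npy',allow_pickle=True).item()
for n,q,z in [('tip',(319,150),.042),('cap',(319,177),.042),('neck',(319,186),.042),('base',(318,277),.042),('Btip',(210,221),.034),('Bcap',(205,198),.034),('Bbase',(192,92),.034),('nb tip',(321,98),.178),('na tip',(320,17),.178)]:
    print(n,fatz(p,q,z).round(4))
E
python3 -c "
import cv2
im=cv2.imread('pics/wrist1.png');cv2.imwrite('pics/wrist1c.png',cv2.resize(im[60:330,150:380],None,fx=2.2,fy=2.2,interpolation=cv2.INTER_CUBIC))"
```

```text
tip [0.6412 0.1351 0.042 ]
cap [0.6365 0.1004 0.042 ]
neck [0.6349 0.0886 0.042 ]
base [ 0.6153 -0.0454  0.042 ]
Btip [0.4736 0.0579 0.034 ]
Bcap [0.4746 0.0924 0.034 ]
Bbase [0.4854 0.2394 0.034 ]
nb tip [0.6505 0.1947 0.178 ]
na tip [0.6591 0.2629 0.178 ]
```

View pics/wrist1c.png

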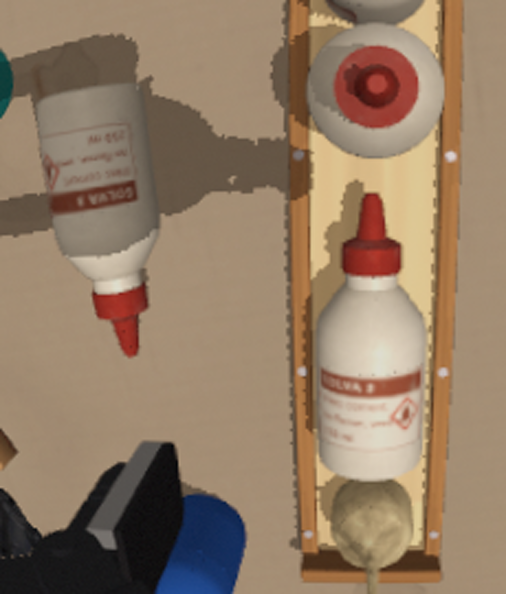

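```bash
python3 - <<'E'
import numpy as np
from h import *
p=np.load('pics/wrist1.npy',allow_pickle=True).item()
R,_=cv2.Rodrigues(p['rvec']);print(-R.T@p['tvec'], R[2])
E
```

```text
[0.64678001 0.18502458 0.43156179] [-0.04306589 -0.30126044 -0.95256888]
```

```bash
python3 w.py 2 scene; python3 -c "
import cv2
im=cv2.imread('pics/scene2.png');cv2.imwrite('pics/scene2c.png',cv2.resize(im[0:250,180:480],None,fx=2.4,fy=2.4,interpolation=cv2.INTER_CUBIC))"
```

```text
2.25 [0.6352 0.106  0.2897] -7.88 [-0.14 -0.4  -0.49] [-0.048  0.015  0.006] 0.0859
```

View pics/scene2c.png

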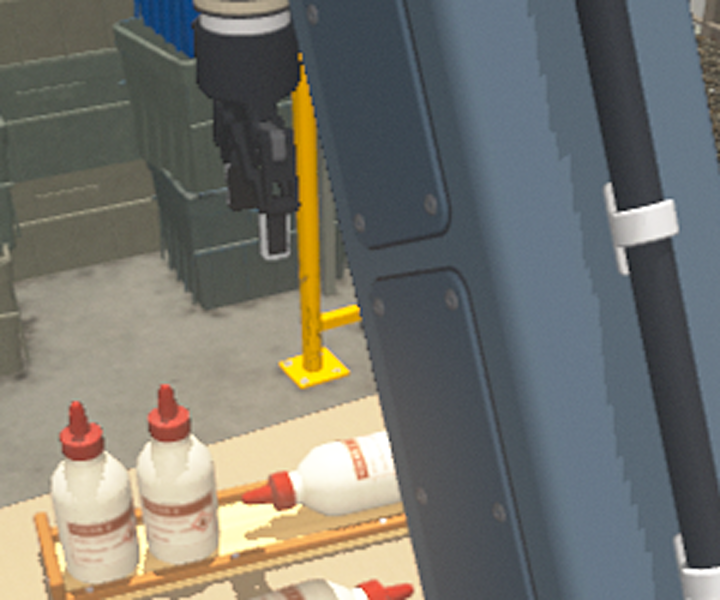

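Emit:
{"method": "jog_arm", "body": {"rows": [[[0,-0.02,-0.4],0],[[0,-0.02,-0.8],0],[[0,-0.02,-0.9],0]]}}

```text
t: 2.62
ee_pos: [0.632, 0.1013, 0.1519]
ee_rot: [[0.99, -0.139, -0.01], [-0.139, -0.99, -0.001], [-0.01, 0.002, -1.0]]
ft_force: [-0.3, 0.8, 0.4]
grip_width: 0.0856
```

Emit:
{"method": "jog_arm", "body": {"rows": [[[0,0,-0.3],0],[[0,0,-0.5],0],[[0,0,-0.6],0],[[0,0,-0.6],0]]}}

```text
t: 3.12
ee_pos: [0.6326, 0.1007, 0.0628]
ee_rot: [[0.99, -0.139, -0.009], [-0.139, -0.99, -0.001], [-0.009, 0.002, -1.0]]
ft_force: [-0.1, 0.4, 0.6]
grip_width: 0.0853
```

```bash
python3 w.py 3 wrist
```

```text
3.175 [0.6332 0.1009 0.0635] -8.0 [ 0.99 -0.26  0.58] [ 0.026 -0.057 -0.049] 0.0853
```

View pics/wrist3.png

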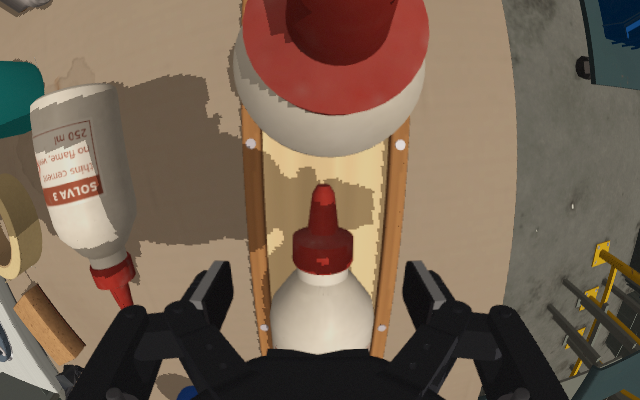

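```bash
python3 - <<'E'
import numpy as np
from h import *
p=np.load('pics/wrist3.npy',allow_pickle=True).item()
for n,q,z in [('tip',(323,185),.042),('capL',(294,248),.042),('capR',(352,246),.042),('capfront top',(323,228),.0595),('capfront axis',(323,228),.042),('caprear top',(323,273),.0595)]:
    print(n,fatz(p,q,z).round(4))
E
```

```text
tip [0.6411 0.1373 0.042 ]
capL [0.6191 0.1019 0.042 ]
capR [0.6531 0.0985 0.042 ]
capfront top [0.6385 0.1192 0.0595]
capfront axis [0.6377 0.1122 0.042 ]
caprear top [0.635  0.0929 0.0595]
```

Emit:
{"method": "jog_arm", "body": {"rows": [[[0.02,0.015,-0.12],0],[[0.02,0.015,-0.22],0],[[0.02,0.015,-0.28],0],[[0.02,0.015,-0.28],0]]}}

```text
t: 3.68
ee_pos: [0.6352, 0.1032, 0.0202]
ee_rot: [[0.99, -0.139, -0.01], [-0.139, -0.99, -0.001], [-0.01, 0.002, -1.0]]
ft_force: [0.1, 0.4, -1.0]
grip_width: 0.0853
```

Emit:
{"method": "jog_arm", "body": {"rows": [[[0,0,0],0],[[0,0,0],0],[[0,0,0],0],[[0,0,0],0],[[0,0,0],0],[[0,0,0],0]], "jaw": 1, "grip_force": 20}}

```text
t: 4.42
ee_pos: [0.6356, 0.1032, 0.0204]
ee_rot: [[0.99, -0.139, -0.009], [-0.139, -0.99, -0.001], [-0.009, 0.002, -1.0]]
ft_force: [0.4, 0.7, 1.4]
grip_width: 0.0339
```

Emit:
{"method": "jog_arm", "body": {"rows": [[[0,0,0.08],0],[[0,0,0.16],0],[[0,0,0.24],0],[[0,0,0.32],0],[[0,0,0.32],0]]}}

```text
t: 5.05
ee_pos: [0.6365, 0.1033, 0.07]
ee_rot: [[0.99, -0.139, -0.006], [-0.139, -0.99, -0.001], [-0.006, 0.002, -1.0]]
ft_force: [0.4, 0.1, -1.5]
grip_width: 0.0339
```

```bash
python3 w.py 4 wrist top
```

```text
5.15 [0.6357 0.1033 0.0687] -7.99 [-0.03 -0.25 -1.02] [ 0.165 -0.119  0.036] 0.0336
```

View pics/wrist4.png

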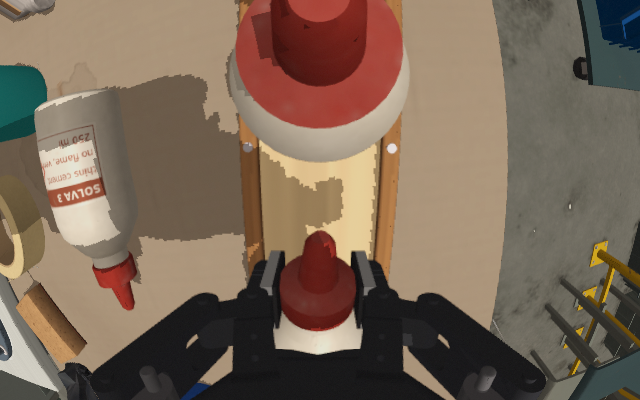

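View pics/top4.png

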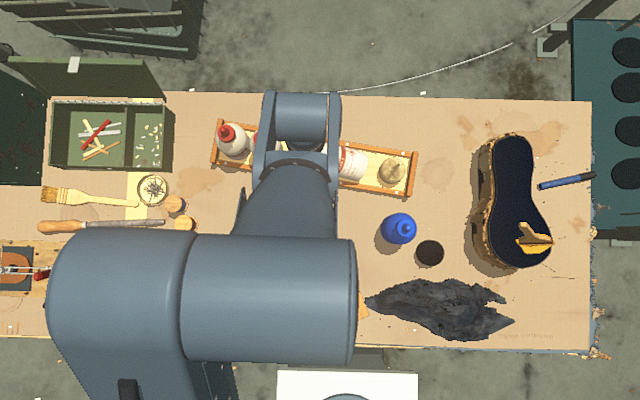

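Emit:
{"method": "jog_arm", "body": {"rows": [[[0,0,0.07],0],[[0,0,0.14],0],[[0,0,0.21],0],[[0,0,0.28],0],[[0,0,0.35],0],[[0,0,0.35],0]]}}

```text
t: 5.9
ee_pos: [0.6366, 0.1033, 0.1226]
ee_rot: [[0.99, -0.139, -0.006], [-0.139, -0.99, -0.001], [-0.005, 0.002, -1.0]]
ft_force: [0.8, -0.8, -1.3]
grip_width: 0.0336
```

```bash
python3 w.py 5 wrist scene
```

```text
6.0 [0.6356 0.1033 0.1213] -7.99 [ 0.28  0.46 -2.79] [ 0.113 -0.003 -0.046] 0.0337
```

View pics/wrist5.png

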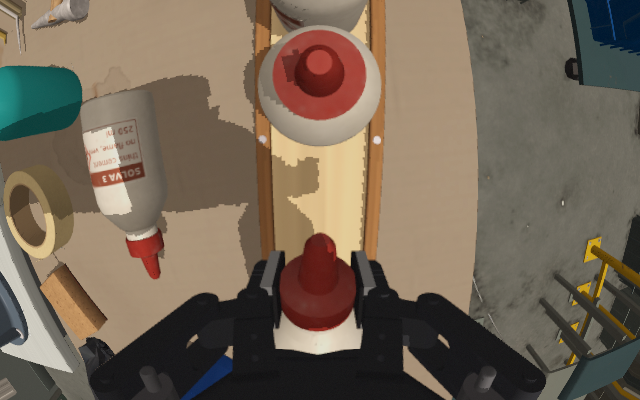

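View pics/scene5.png

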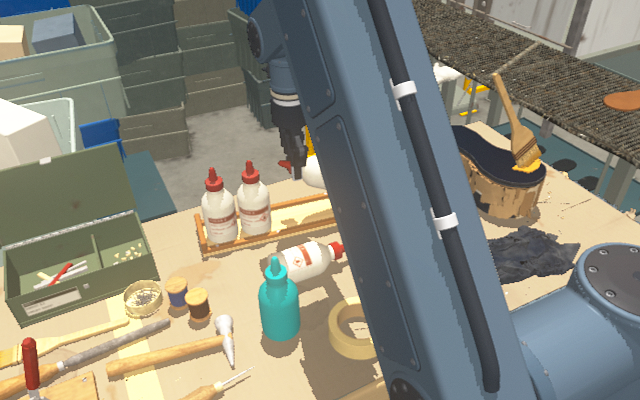

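```bash
cat > tilt.py <<'E'
import sys,numpy as np
from h import *
# args: n tcp(3) yawdeg(bottle dir) l ; prints tip projected px for tilt angles
n=sys.argv[1];tcp=np.array(eval(sys.argv[2]));yaw=np.radians(float(sys.argv[3]))
p=np.load(f'pics/wrist{n}.npy',allow_pickle=True).item()
R,_=cv2.Rodrigues(p['rvec'])
u=np.array([np.cos(yaw),np.sin(yaw),0]);G=tcp+[0,0,.0187+.003]
def fp(X):
    c=R@X+p['tvec'];r=np.hypot(c[0],c[1]);t=np.arctan2(r,c[2]);return (p['cx']+p['fx']*t*c[0]/r,p['cy']+p['fx']*t*c[1]/r)
for a in range(0,100,10):
    ca,sa=np.cos(np.radians(a)),np.sin(np.radians(a)); d=np.array([*(ca*u[:2]),sa]); nrm=np.array([*(-sa*u[:2]),ca])
    print(a,'tip',np.round(fp(G+.034*d)),'capfront top',np.round(fp(G+.01*d+.0175*nrm)),'capfront bot',np.round(fp(G+.01*d-.0175*nrm)),'caprear top',np.round(fp(G-.01*d+.0175*nrm)))
E
python3 tilt.py 5 "[.6356,.1033,.1213]" 82;python3 tilt.py 3 "[.6332,.1009,.0220]" 82|head -1
python3 -c "
import cv2
im=cv2.imread('pics/wrist5.png');cv2.imwrite('pics/wrist5c.png',cv2.resize(im[200:400,220:420],None,fx=3,fy=3,interpolation=cv2.INTER_CUBIC))"
```

```text
0 tip [317. 217.] capfront top [316. 289.] capfront bot [317. 250.] caprear top [316. 327.]
10 tip [316. 223.] capfront top [316. 297.] capfront bot [317. 247.] caprear top [316. 329.]
20 tip [316. 232.] capfront top [316. 305.] capfront bot [317. 244.] caprear top [316. 329.]
30 tip [316. 244.] capfront top [316. 313.] capfront bot [317. 243.] caprear top [316. 329.]
40 tip [316. 258.] capfront top [316. 319.] capfront bot [317. 243.] caprear top [316. 327.]
50 tip [316. 274.] capfront top [316. 324.] capfront bot [317. 244.] caprear top [317. 324.]
60 tip [316. 291.] capfront top [316. 327.] capfront bot [317. 247.] caprear top [317. 320.]
70 tip [316. 307.] capfront top [316. 329.] capfront bot [316. 251.] caprear top [317. 315.]
80 tip [316. 322.] capfront top [316. 329.] capfront bot [316. 257.] caprear top [317. 310.]
90 tip [316. 335.] capfront top [316. 329.] capfront bot [316. 263.] caprear top [317. 304.]
0 tip [318. 191.] capfront top [318. 245.] capfront bot [318. 221.] caprear top [318. 278.]
```

View pics/wrist5c.png

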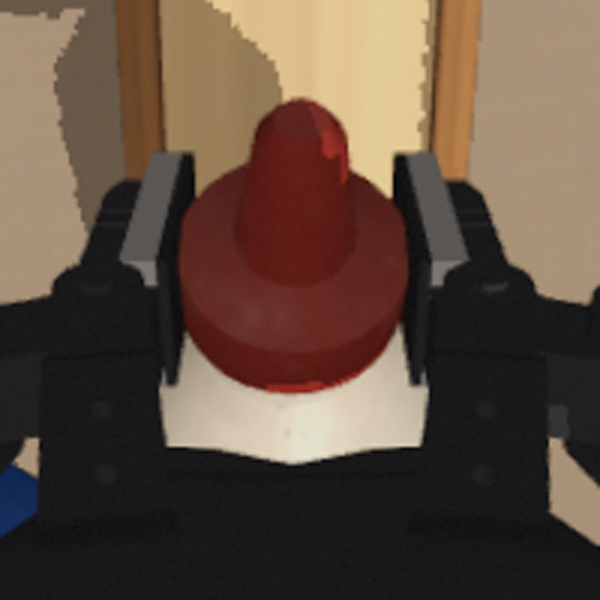

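Emit:
{"method": "jog_arm", "body": {"rows": [[[0.005,0,0.05],0],[[0.005,0,0.05],0]], "jaw": 0.28}}

```text
t: 6.25
ee_pos: [0.6369, 0.1033, 0.1293]
ee_rot: [[0.99, -0.139, -0.007], [-0.139, -0.99, -0.001], [-0.007, 0.002, -1.0]]
ft_force: [-0.0, -0.0, -1.0]
grip_width: 0.0338
```

Emit:
{"method": "jog_arm", "body": {"rows": [[[0,0,0],0],[[0,0,0],0]], "jaw": 0.24}}

```text
t: 6.5
ee_pos: [0.6368, 0.1033, 0.1292]
ee_rot: [[0.99, -0.139, -0.007], [-0.139, -0.99, -0.001], [-0.007, 0.002, -1.0]]
ft_force: [0.7, 0.0, -1.8]
grip_width: 0.0339
```

```bash
python3 w.py 6 wrist; python3 -c "
import cv2
im=cv2.imread('pics/wrist6.png');cv2.imwrite('pics/wrist6c.png',cv2.resize(im[200:400,220:420],None,fx=2,fy=2,interpolation=cv2.INTER_CUBIC))"
```

```text
6.55 [0.6368 0.1033 0.1291] -7.99 [-0.25  0.12 -0.97] [ 0.099 -0.021 -0.006] 0.0337
```

View pics/wrist6c.png

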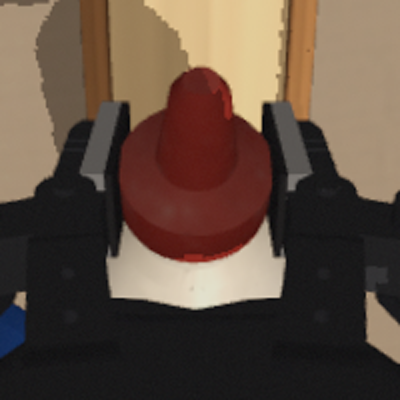

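Emit:
{"method": "jog_arm", "body": {"rows": [[[0,0,0],0],[[0,0,0],0]], "jaw": 0.22}}

```text
t: 6.8
ee_pos: [0.6367, 0.1033, 0.129]
ee_rot: [[0.99, -0.139, -0.008], [-0.139, -0.99, -0.001], [-0.008, 0.002, -1.0]]
ft_force: [0.3, 0.5, -1.8]
grip_width: 0.0334
```

```bash
cat > red.py <<'E'
import sys,cv2,numpy as np
from bench import arm
im=arm.read_camera('wrist');n=sys.argv[1]
cv2.imwrite(f'pics/wrist{n}.png',im[:,:,::-1]);np.save(f'pics/wrist{n}.npy',arm.camera_params('wrist'),allow_pickle=True)
a=im.astype(int);m=(a[...,0]>60)&(a[...,0]>2*a[...,1])&(a[...,0]>2*a[...,2]);m[:150]=0;m[:,:280]=0;m[:,360:]=0
r=np.where(m[:,315:325].sum(1)>3)[0];print('red rows',r.min(),r.max())
s=arm.read_state();print(s['t'],s['ee_pos'].round(4),s['ft_force'].round(1),s['moment'].round(3),round(float(s['grip_width']),4))
E
python3 red.py 7
```

```text
red rows 234 330
6.85 [0.6367 0.1033 0.1291] [-0.1  0.4 -1.4] [0.132 0.037 0.027] 0.0337
```

Emit:
{"method": "jog_arm", "body": {"rows": [[[0,0,0],0],[[0,0,0],0]], "jaw": 0.205}}

```text
t: 7.1
ee_pos: [0.6367, 0.1033, 0.129]
ee_rot: [[0.99, -0.139, -0.008], [-0.139, -0.99, -0.001], [-0.007, 0.002, -1.0]]
ft_force: [-0.2, -0.1, -2.4]
grip_width: 0.0341
```

```bash
python3 red.py 8
```

```text
red rows 248 330
7.15 [0.6367 0.1033 0.129 ] [ 0.4  0.1 -2.4] [ 0.112 -0.064 -0.02 ] 0.0341
```

Emit:
{"method": "jog_arm", "body": {"rows": [[[0,0,0],0],[[0,0,0],0]], "jaw": 0.2}}

```text
t: 7.4
ee_pos: [0.6367, 0.1033, 0.129]
ee_rot: [[0.99, -0.139, -0.008], [-0.139, -0.99, -0.001], [-0.007, 0.002, -1.0]]
ft_force: [0.7, -0.1, -2.0]
grip_width: 0.0339
```

```bash
python3 red.py 9
```

```text
red rows 252 330
7.45 [0.6367 0.1033 0.1291] [-0.3 -0.8 -2. ] [0.116 0.012 0.014] 0.034
```

Emit:
{"method": "jog_arm", "body": {"rows": [[[0,0,0],0]], "jaw": 0.196}}

```text
t: 7.58
ee_pos: [0.6367, 0.1033, 0.129]
ee_rot: [[0.99, -0.139, -0.008], [-0.139, -0.99, -0.001], [-0.007, 0.002, -1.0]]
ft_force: [-0.1, 0.5, -2.9]
grip_width: 0.0341
```

```bash
python3 red.py 10
```

```text
red rows 254 331
7.625 [0.6367 0.1033 0.129 ] [-0.2  0.4 -2. ] [ 0.084 -0.051  0.03 ] 0.0347
```

Emit:
{"method": "jog_arm", "body": {"rows": [[[0,0,0],0],[[0,0,0],0]], "jaw": 0.192}}

```text
t: 7.88
ee_pos: [0.637, 0.1032, 0.1294]
ee_rot: [[0.99, -0.139, -0.007], [-0.139, -0.99, -0.001], [-0.007, 0.002, -1.0]]
ft_force: [0.7, -0.5, -0.3]
grip_width: 0.0341
```

```bash
python3 red.py 11
```

```text
red rows 261 332
7.925 [0.637  0.1033 0.1294] [ 0.5 -0.6  1. ] [-0.04  -0.038  0.059] 0.0348
```

Emit:
{"method": "jog_arm", "body": {"rows": [[[0,0,0],0],[[0,0,0],0]], "jaw": 0.188}}

```text
t: 8.18
ee_pos: [0.6373, 0.1033, 0.1297]
ee_rot: [[0.99, -0.139, -0.006], [-0.139, -0.99, -0.001], [-0.006, 0.002, -1.0]]
ft_force: [-0.1, -0.6, 0.7]
grip_width: 0.0347
```

```bash
python3 red.py 12
```

```text
Traceback (most recent call last):
  File "red.py", line 6, in <module>
    r=np.where(m[:,315:325].sum(1)>3)[0];print('red rows',r.min(),r.max())
                                                          ~~~~~^^
ValueError: zero-size array to reduction operation minimum which has no identity
```

View pics/wrist12.png

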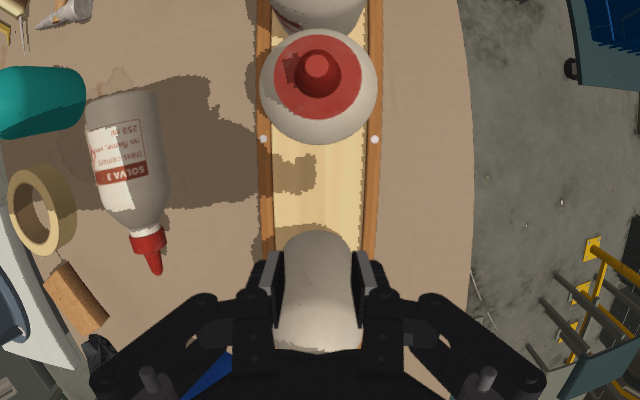

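View pics/wrist11.png

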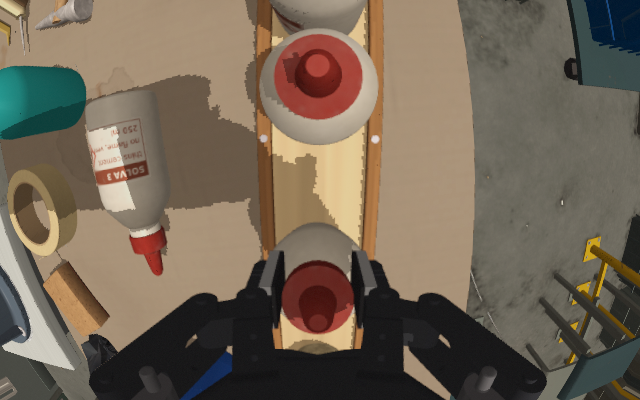

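```bash
python3 w.py 13 scene top wrist; python3 -c "
import cv2
a=cv2.imread('pics/scene13.png')[100:300,190:450];b=cv2.imread('pics/top13.png')[100:270,200:430]
cv2.imwrite('pics/c13.png',cv2.resize(a,None,fx=3,fy=3));cv2.imwrite('pics/d13.png',cv2.resize(b,None,fx=3,fy=3))"
```

```text
8.375 [0.6371 0.1033 0.1295] -7.98 [ 0.32 -0.12  1.08] [0.001 0.029 0.009] 0.0346
```

View pics/c13.png

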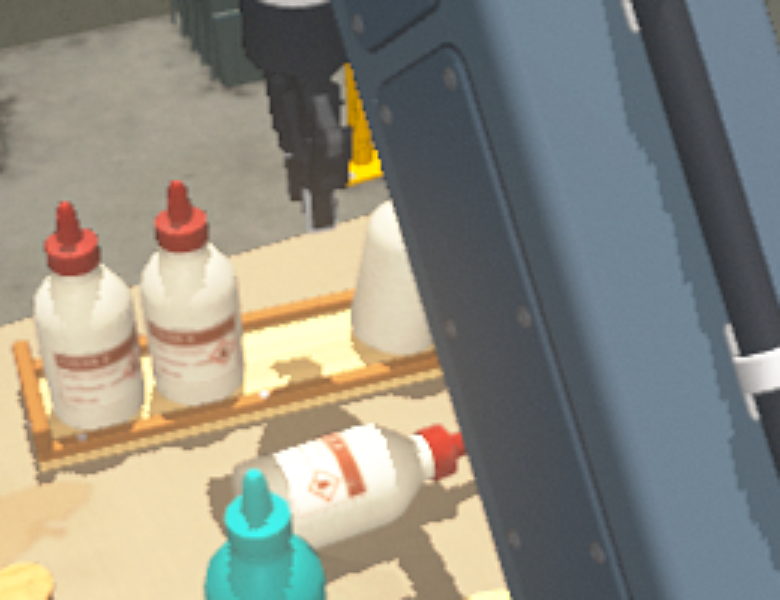

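View pics/d13.png

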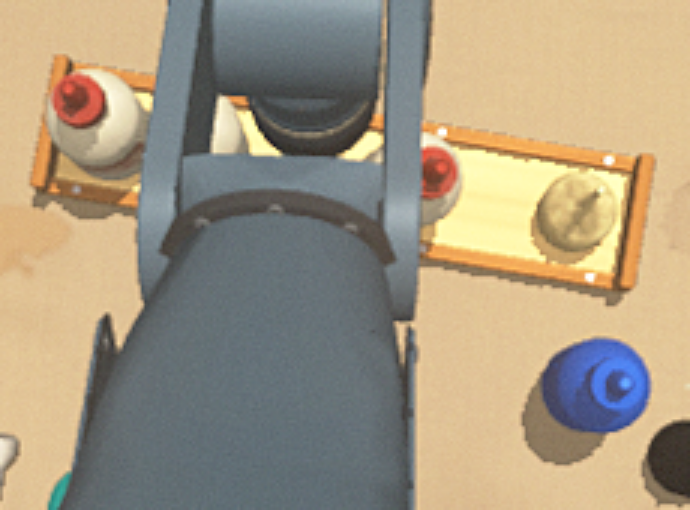

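View pics/wrist13.png

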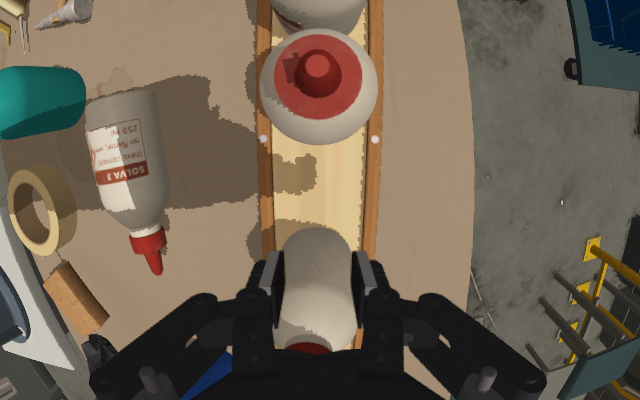

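Emit:
{"method": "jog_arm", "body": {"rows": [[[0,0,0],0],[[0,0,0],0],[[0,0,0],0],[[0,0,0],0]]}}

```text
t: 8.88
ee_pos: [0.6371, 0.1033, 0.1294]
ee_rot: [[0.99, -0.139, -0.007], [-0.139, -0.99, -0.001], [-0.007, 0.002, -1.0]]
ft_force: [0.1, -0.6, -0.2]
grip_width: 0.0349
```

```bash
python3 w.py 14 scene top wrist; python3 -c "
import cv2
a=cv2.imread('pics/scene14.png')[100:300,190:450];b=cv2.imread('pics/top14.png')[100:270,200:430]
cv2.imwrite('pics/d14.png',cv2.resize(b,None,fx=3,fy=3))"
```

```text
9.025 [0.6371 0.1032 0.1295] -7.98 [-0.14  0.96 -0.67] [-0.015  0.006 -0.002] 0.0346
```

View pics/d14.png

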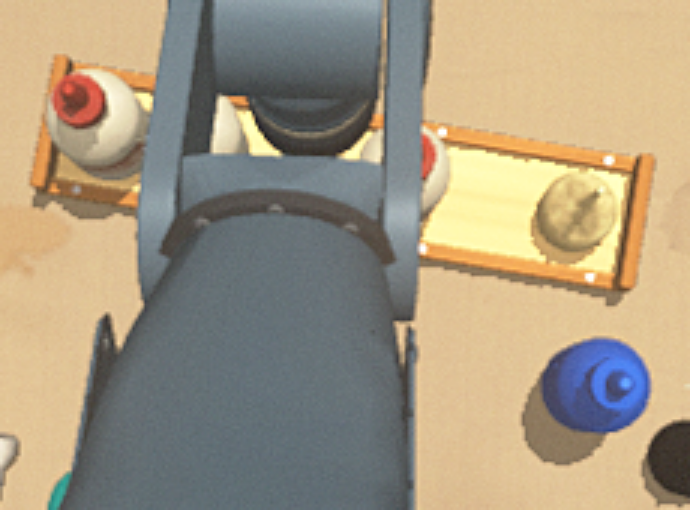

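View pics/wrist14.png

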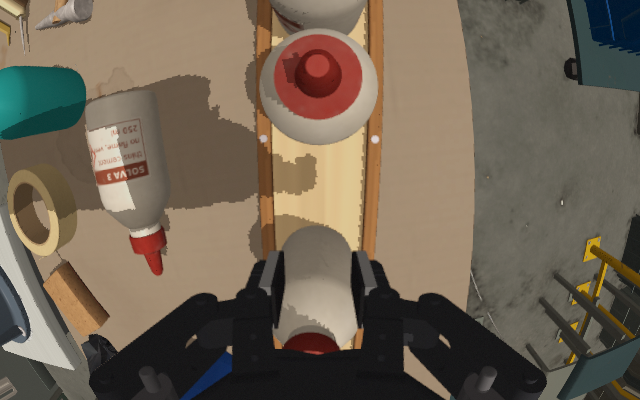

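```bash
python3 - <<'E'
from bench import arm
from h import *
p=arm.camera_params('top')
print(atz(p,(200+429/3,100+157/3),.155), atz(p,(200+448/3,100+175/3),.1))
# silhouettes predicted for upright bottle at lane y
Lc=np.array([.6337,.0896,.008]);y=np.array([.1427,.9898,0])
for ly in(-.03,-.04,-.05,-.06):
    c=Lc+y*ly
    print(ly,(proj(p,[c+[0,0,.146],c-y*.034+[0,0,.06],c-y*.0175+[0,0,.146],c-y*.034])-[200,100])*3)
E
```

```text
[0.62420166 0.03064956 0.155     ] [0.62189838 0.01429159 0.1       ]
-0.03 [[385.46412606 148.4948136 ]
 [428.89632077 178.42266695]
 [411.20825238 152.8185634 ]
 [424.92129915 191.38922819]]
-0.04 [[400.17321633 150.9652189 ]
 [442.3658267  180.6883359 ]
 [425.92592688 155.29041043]
 [437.63414608 193.52958503]]
-0.05 [[414.88721095 153.4364479 ]
 [455.83944313 182.95469627]
 [440.64851003 157.76308188]
 [450.35065479 195.67055837]]
-0.06 [[429.60611238 155.90850099]
 [469.31717192 185.22174837]
 [455.37600428 160.23657814]
 [463.07082686 197.81214849]]
```

Emit:
{"method": "jog_arm", "body": {"rows": [[[0,0,0.2],0],[[0,0,0.5],0],[[0,0,0.9],0],[[0,0,1],0],[[0,0,1],0]]}}

```text
t: 9.65
ee_pos: [0.6374, 0.1033, 0.2806]
ee_rot: [[0.99, -0.139, -0.004], [-0.139, -0.99, -0.001], [-0.004, 0.002, -1.0]]
ft_force: [-0.6, 0.7, -0.7]
grip_width: 0.0348
```

```bash
python3 w.py 15 wrist scene
```

```text
9.75 [0.6358 0.1033 0.2775] -7.99 [-0.07 -0.49 -0.27] [ 0.014  0.001 -0.04 ] 0.0344
```

View pics/wrist15.png

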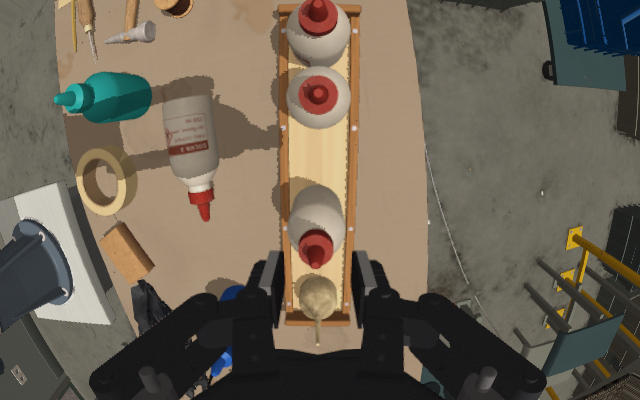

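View pics/scene15.png

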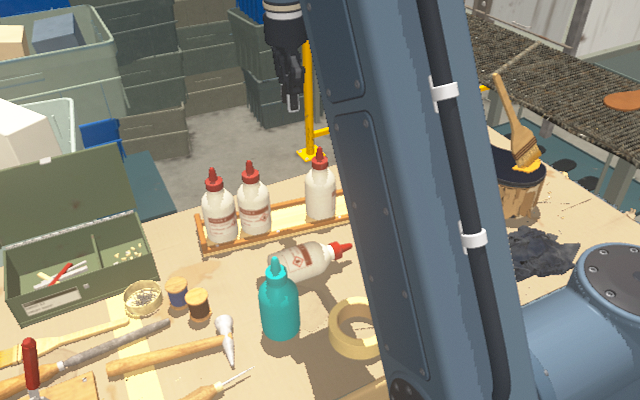

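```bash
python3 - <<'E'
import numpy as np
from h import *
p=np.load('pics/wrist15.npy',allow_pickle=True).item()
q=np.load('pics/scene15.npy',allow_pickle=True).item()
Lc=np.array([.6337,.0896,0]);y=np.array([.1427,.9898,0]);x=np.array([.9898,-.1427,0])
def L(X):return ((X-Lc)@x).round(4),((X-Lc)@y).round(4)
for n,u,z in [('tip1',(319,262),.178),('nb',(320,93),.178),('na',(320,8),.178),('oil',(319,342),.133),('b1 cap top c',(317,240),.154)]:
    X=fatz(p,u,z);print(n,X.round(4),L(X))
X=atz(q,(320,150),.178);print('scene tip1',X,L(X))
X=atz(q,(248,161),.178);print('scene nb',X,L(X))
im=cv2.imread('pics/wrist15.png');cv2.imwrite('pics/wrist15c.png',cv2.resize(im[50:350,260:380],None,fx=2,fy=2,interpolation=cv2.INTER_CUBIC))
E
```

```text
tip1 [0.6295 0.051  0.178 ] (np.float64(0.0014), np.float64(-0.0388))
nb [0.65   0.1932 0.178 ] (np.float64(0.0013), np.float64(0.1049))
na [0.6597 0.2624 0.178 ] (np.float64(0.0011), np.float64(0.1747))
oil [ 0.6105 -0.0863  0.133 ] (np.float64(0.0022), np.float64(-0.1774))
b1 cap top c [0.629  0.0619 0.154 ] (np.float64(-0.0007), np.float64(-0.0281))
scene tip1 [0.61767976 0.05006412 0.178     ] (np.float64(-0.0102), np.float64(-0.0414))
scene nb [0.6503832  0.19430802 0.178     ] (np.float64(0.0016), np.float64(0.106))
```

View pics/wrist15c.png

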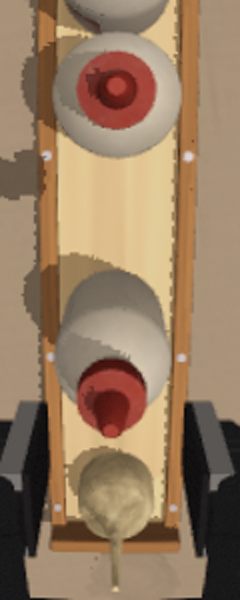

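Emit:
{"method": "jog_arm", "body": {"rows": [[[-0.03,-0.18,0],0],[[-0.05,-0.36,0],0],[[-0.05,-0.36,0],0],[[-0.05,-0.36,0],0]], "jaw": -1}}

```text
t: 10.25
ee_pos: [0.6276, 0.0497, 0.2758]
ee_rot: [[0.99, -0.139, -0.014], [-0.139, -0.99, 0.0], [-0.013, 0.002, -1.0]]
ft_force: [-0.5, -0.0, -0.4]
grip_width: 0.0857
```

```bash
python3 w.py 16 wrist
```

```text
10.3 [0.6278 0.05   0.2763] -7.96 [ 1.04 -0.57 -0.  ] [0.016 0.045 0.024] 0.0849
```

View pics/wrist16.png

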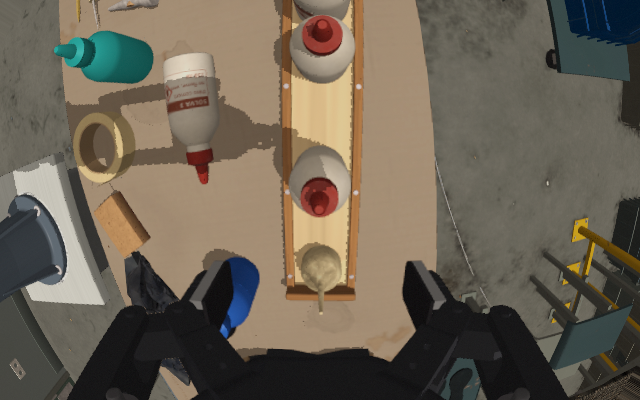

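```bash
python3 - <<'E'
import numpy as np
from h import *
p=np.load('pics/wrist16.npy',allow_pickle=True).item()
for n,u,z in [('tip1',(320,207),.178),('cap c',(320,194),.154),('nb',(323,31),.178),('oil',(321,312),.133)]:
    print(n,fatz(p,u,z).round(4))
im=cv2.imread('pics/wrist16.png');cv2.imwrite('pics/wrist16c.png',cv2.resize(im[130:330,260:380],None,fx=3,fy=3,interpolation=cv2.INTER_CUBIC))
E
```

```text
tip1 [0.6285 0.0494 0.178 ]
cap c [0.629  0.0537 0.154 ]
nb [0.6501 0.1887 0.178 ]
oil [ 0.6105 -0.0903  0.133 ]
```

View pics/wrist16c.png

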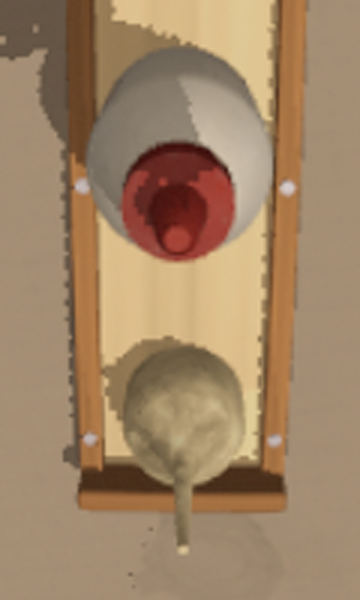

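Emit:
{"method": "jog_arm", "body": {"rows": [[[0,0,-0.3],0],[[0,0,-0.6],0],[[0,0,-0.85],0],[[0,0,-1],0],[[0,0,-1],0],[[0,0,-1],0]]}}

```text
t: 11.05
ee_pos: [0.6286, 0.0505, 0.1271]
ee_rot: [[0.99, -0.138, -0.011], [-0.138, -0.99, -0.0], [-0.011, 0.002, -1.0]]
ft_force: [-0.1, 0.1, -0.2]
grip_width: 0.0856
```

Emit:
{"method": "jog_arm", "body": {"rows": [[[0,0,0],0],[[0,0,0],0],[[0,0,0],0],[[0,0,0],0],[[0,0,0],0],[[0,0,0],0]], "jaw": 1, "grip_force": 25}}

```text
t: 11.8
ee_pos: [0.6291, 0.0505, 0.128]
ee_rot: [[0.99, -0.138, -0.01], [-0.138, -0.99, -0.0], [-0.01, 0.002, -1.0]]
ft_force: [-1.8, 0.3, 6.3]
grip_width: 0.0333
```

Emit:
{"method": "jog_arm", "body": {"rows": [[[0,0,0.04],0],[[0,0,0.06],0],[[-0.01,-0.1,0.06],0],[[-0.03,-0.2,0.06],0],[[-0.04,-0.28,0.06],0],[[-0.04,-0.28,0.06],0]]}}

```text
t: 12.55
ee_pos: [0.623, 0.0069, 0.1368]
ee_rot: [[0.99, -0.14, -0.01], [-0.14, -0.99, -0.0], [-0.01, 0.002, -1.0]]
ft_force: [0.5, 0.3, -2.2]
grip_width: 0.0338
```

```bash
python3 w.py 17 wrist scene
```

```text
12.65 [0.6231 0.0082 0.1369] -7.97 [ 0.18  0.26 -2.07] [ 0.074  0.007 -0.048] 0.0334
```

View pics/wrist17.png

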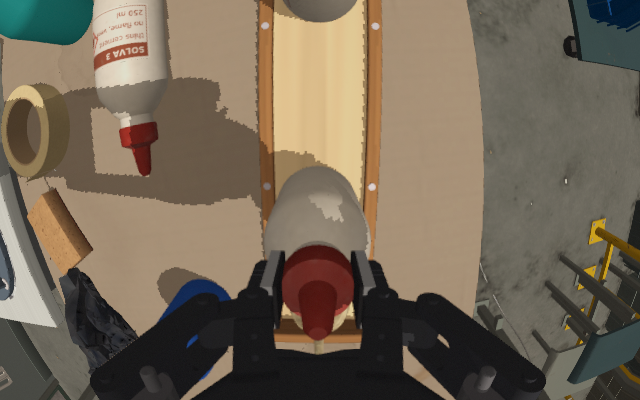

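View pics/scene17.png

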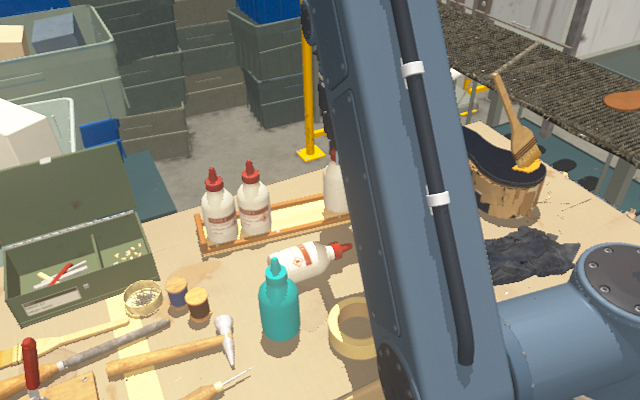

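Emit:
{"method": "jog_arm", "body": {"rows": [[[0,0,-0.03],0],[[0,0,-0.055],0],[[0,0,-0.065],0],[[0,0,-0.065],0]]}}

```text
t: 13.15
ee_pos: [0.6231, 0.0087, 0.1281]
ee_rot: [[0.99, -0.138, -0.01], [-0.138, -0.99, 0.0], [-0.009, 0.001, -1.0]]
ft_force: [-1.9, 1.3, 5.8]
grip_width: 0.0332
```

```bash
python3 w.py 18
```

```text
13.15 [0.6231 0.0087 0.1281] -7.94 [-1.91  1.28  5.75] [ 0.107  0.405 -0.034] 0.0332
```

Emit:
{"method": "jog_arm", "body": {"rows": [[[0,0,0],0],[[0,0,0],0],[[0,0,0],0],[[0,0,0],0]], "jaw": -1}}

```text
t: 13.65
ee_pos: [0.6231, 0.0086, 0.1279]
ee_rot: [[0.99, -0.138, -0.01], [-0.138, -0.99, 0.0], [-0.01, 0.001, -1.0]]
ft_force: [-0.4, 0.2, 1.1]
grip_width: 0.0858
```

Emit:
{"method": "jog_arm", "body": {"rows": [[[0,0,0.2],0],[[0,0,0.5],0],[[0,0,0.9],0],[[0,0,1],0],[[0,0,1],0]]}}

```text
t: 14.28
ee_pos: [0.6235, 0.0085, 0.2789]
ee_rot: [[0.99, -0.138, -0.007], [-0.138, -0.99, -0.0], [-0.007, 0.001, -1.0]]
ft_force: [-0.3, -0.5, 0.3]
grip_width: 0.0852
```

```bash
python3 w.py 19 wrist scene
```

```text
14.375 [0.6219 0.0088 0.276 ] -7.95 [ 0.36  2.13 -0.76] [0.021 0.011 0.01 ] 0.0857
```

View pics/wrist19.png

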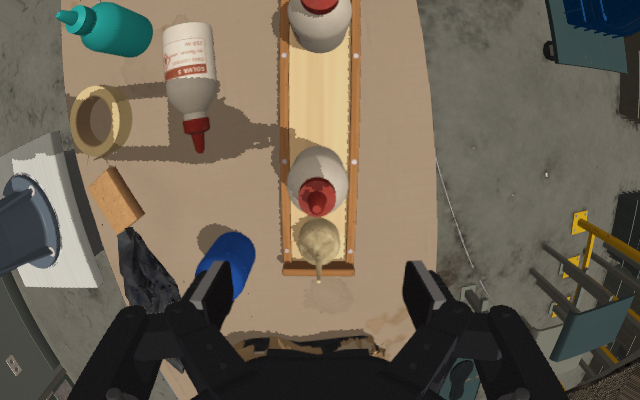

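View pics/scene19.png

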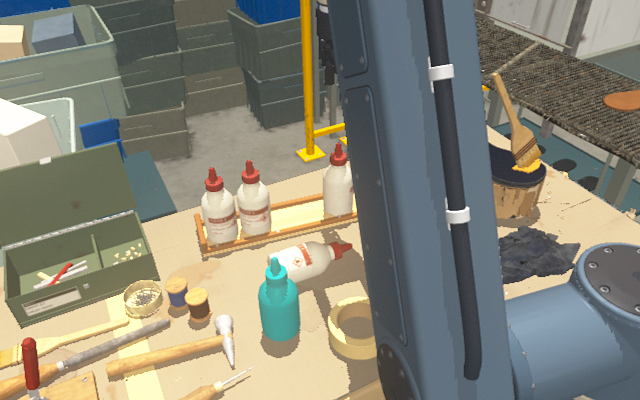

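Emit:
{"method": "jog_arm", "body": {"rows": [[[-0.33,0.15,0],0],[[-0.66,0.3,0],0.014],[[-0.99,0.46,0],0.028],[[-0.99,0.46,-0.2],0.028],[[-0.99,0.46,-0.6],0.028],[[-0.99,0.46,-0.8],0.028],[[-0.99,0.46,-0.8],0.028]]}}

```text
t: 15.25
ee_pos: [0.47, 0.0779, 0.1525]
ee_rot: [[0.998, -0.051, -0.023], [-0.051, -0.999, 0.0], [-0.023, 0.001, -1.0]]
ft_force: [-0.5, 0.1, 0.2]
grip_width: 0.0855
```

```bash
python3 w.py 20 wrist
```

```text
15.3 [0.4718 0.0778 0.1542] -2.92 [ 1.3   0.05 -0.22] [ 0.009 -0.039 -0.051] 0.0857
```

View pics/wrist20.png

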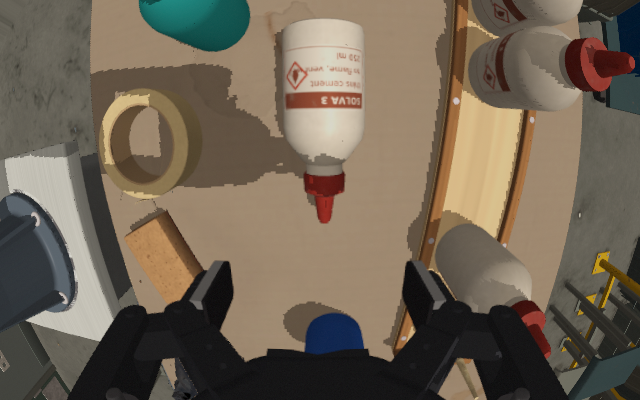

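```bash
python3 - <<'E'
import numpy as np
from h import *
p=np.load('pics/wrist20.npy',allow_pickle=True).item()
for n,u,z in [('tip',(325,221),.034),('capfront',(325,194),.034),('capL',(305,184),.034),('capR',(344,184),.034),('neck',(324,172),.034),('base',(324,20),.034),('block top R',(163,208),.04),('block right low',(203,270),.03),('tape R',(201,135),.05),('blue',(334,330),.17)]:
    print(n,fatz(p,u,z).round(4))
im=cv2.imread('pics/wrist20.png');cv2.imwrite('pics/wrist20c.png',cv2.resize(im[140:240,270:380],None,fx=6,fy=6,interpolation=cv2.INTER_CUBIC))
E
```

```text
tip [0.4752 0.0568 0.034 ]
capfront [0.4763 0.0821 0.034 ]
capL [0.4592 0.092  0.034 ]
capR [0.4933 0.0905 0.034 ]
neck [0.4763 0.102  0.034 ]
base [0.4827 0.2339 0.034 ]
block top R [0.3202 0.0779 0.04  ]
block right low [0.3457 0.0051 0.03  ]
tape R [0.3753 0.1432 0.05  ]
blue [0.4791 0.0458 0.17  ]
```

View pics/wrist20c.png

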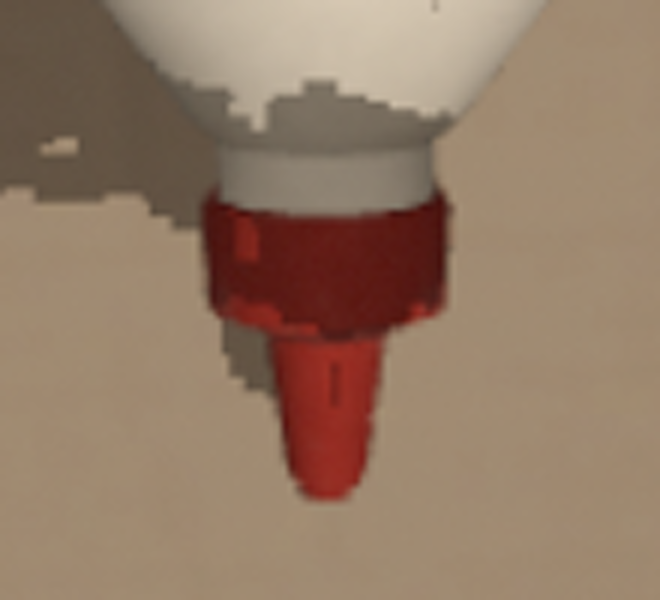

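Emit:
{"method": "jog_arm", "body": {"rows": [[[0.02,0,-0.3],0],[[0.03,0.01,-0.6],0],[[0.03,0.01,-0.7],0],[[0.03,0.01,-0.7],0]]}}

```text
t: 15.8
ee_pos: [0.4765, 0.0793, 0.0494]
ee_rot: [[0.999, -0.051, -0.019], [-0.051, -0.999, 0.0], [-0.019, 0.001, -1.0]]
ft_force: [-0.2, -0.1, 0.1]
grip_width: 0.0854
```

```bash
python3 w.py 21 wrist
```

```text
15.85 [0.4771 0.0793 0.0501] -2.91 [-0.26  0.04  0.26] [-0.022 -0.018  0.005] 0.0851
```

View pics/wrist21.png

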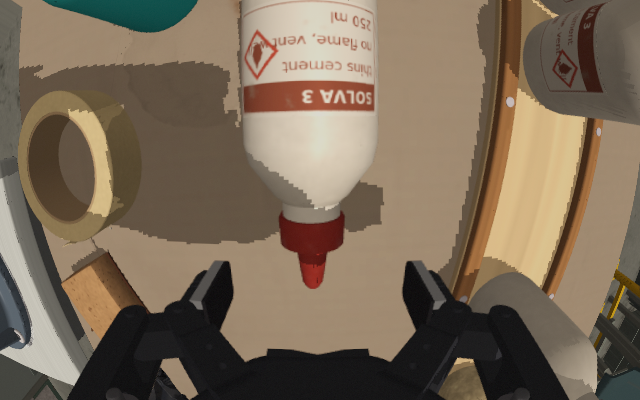

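```bash
python3 - <<'E'
import numpy as np
from h import *
p=np.load('pics/wrist21.npy',allow_pickle=True).item()
for n,u,z in [('tip',(313,289),.034),('capfrontL',(281,242),.034),('capfrontR',(343,242),.034),('caprearL',(280,214),.034)]:
    print(n,fatz(p,u,z).round(4))
im=cv2.imread('pics/wrist21.png');cv2.imwrite('pics/wrist21c.png',cv2.resize(im[190:310,250:380],None,fx=5,fy=5,interpolation=cv2.INTER_CUBIC))
E
```

```text
tip [0.4726 0.0534 0.034 ]
capfrontL [0.4562 0.0856 0.034 ]
capfrontR [0.4913 0.0842 0.034 ]
caprearL [0.4572 0.1024 0.034 ]
```

View pics/wrist21c.png

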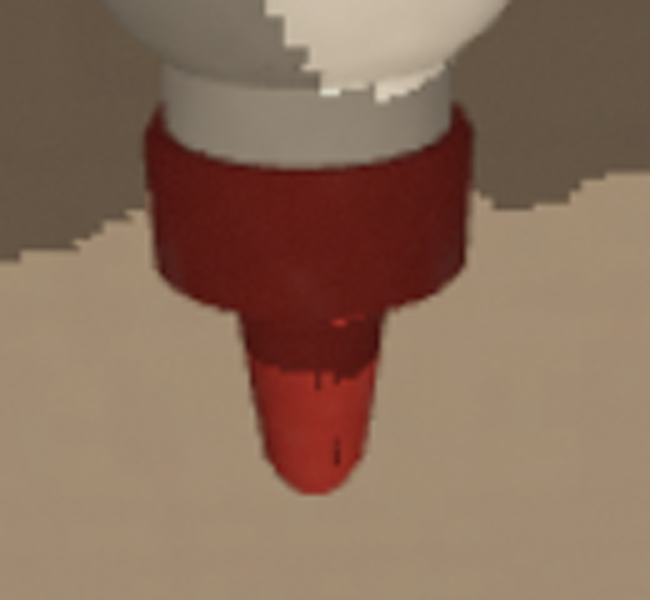

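Emit:
{"method": "jog_arm", "body": {"rows": [[[-0.02,-0.01,-0.1],0],[[-0.02,-0.01,-0.2],0],[[-0.02,-0.01,-0.25],0],[[-0.02,-0.01,-0.25],0]]}}

```text
t: 16.35
ee_pos: [0.4741, 0.0778, 0.0125]
ee_rot: [[0.999, -0.051, -0.018], [-0.051, -0.999, -0.0], [-0.018, 0.001, -1.0]]
ft_force: [0.5, 0.4, -0.1]
grip_width: 0.0856
```

Emit:
{"method": "jog_arm", "body": {"rows": [[[0,0,0],0],[[0,0,0],0],[[0,0,0],0],[[0,0,0],0],[[0,0,0],0],[[0,0,0],0]], "jaw": 1, "grip_force": 20}}

```text
t: 17.1
ee_pos: [0.4742, 0.0777, 0.0126]
ee_rot: [[0.999, -0.051, -0.018], [-0.051, -0.999, -0.0], [-0.018, 0.001, -1.0]]
ft_force: [-0.3, -2.4, 2.6]
grip_width: 0.0322
```

```bash
python3 w.py 22 wrist
```

```text
17.15 [0.4741 0.0777 0.0125] -2.91 [-0.81 -1.48  3.04] [-0.207  0.075  0.016] 0.0323
```

View pics/wrist22.png

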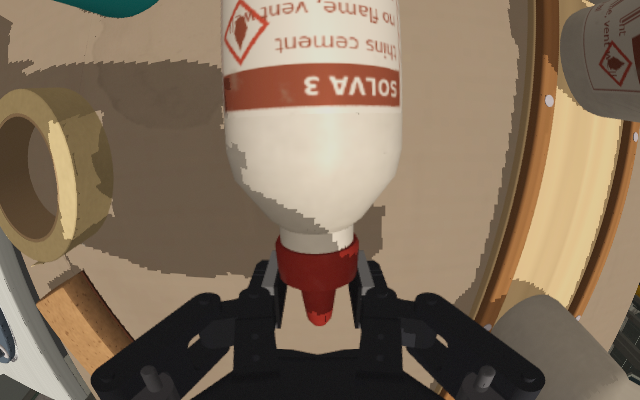

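Emit:
{"method": "jog_arm", "body": {"rows": [[[0,0,0.08],0],[[0,0,0.16],0],[[0,0,0.24],0],[[0,0,0.32],0],[[0,0,0.4],0],[[0,0,0.4],0]]}}

```text
t: 17.9
ee_pos: [0.4749, 0.0774, 0.0738]
ee_rot: [[0.999, -0.05, -0.015], [-0.05, -0.999, -0.001], [-0.015, 0.002, -1.0]]
ft_force: [-0.5, -2.1, 0.7]
grip_width: 0.031
```

```bash
python3 w.py 23 wrist
```

```text
17.95 [0.4746 0.0774 0.0732] -2.89 [ 0.51 -1.24  0.35] [-0.238 -0.    -0.024] 0.0314
```

View pics/wrist23.png

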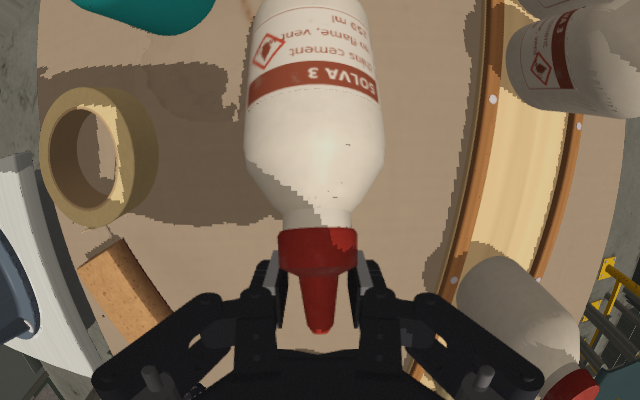

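Emit:
{"method": "jog_arm", "body": {"rows": [[[0,0,0.06],0],[[0,0,0.12],0],[[0,0,0.18],0],[[0,0,0.18],0]]}}

```text
t: 18.45
ee_pos: [0.4752, 0.0771, 0.1012]
ee_rot: [[0.999, -0.05, -0.014], [-0.05, -0.999, -0.001], [-0.014, 0.002, -1.0]]
ft_force: [-0.7, -2.7, 2.4]
grip_width: 0.031
```

```bash
python3 w.py 24 wrist
```

```text
18.5 [0.4752 0.077  0.101 ] -2.84 [ 0.28 -2.69  4.09] [-0.506  0.085 -0.006] 0.0314
```

View pics/wrist24.png

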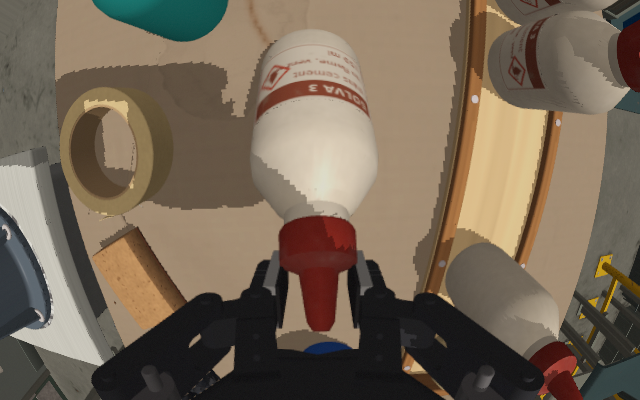

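Emit:
{"method": "jog_arm", "body": {"rows": [[[0,0.06,0.06],0],[[0,0.12,0.1],0],[[0,0.18,0.12],0],[[0,0.24,0.135],0],[[0,0.24,0.135],0]]}}

```text
t: 19.12
ee_pos: [0.475, 0.1138, 0.1212]
ee_rot: [[0.999, -0.048, -0.015], [-0.048, -0.999, -0.002], [-0.015, 0.002, -1.0]]
ft_force: [0.6, -0.4, -2.0]
grip_width: 0.0307
```

```bash
python3 w.py 25 wrist scene
```

```text
19.225 [0.4749 0.1131 0.1211] -2.81 [ 0.98  1.06 -2.03] [-0.044 -0.057  0.035] 0.0314
```

View pics/wrist25.png

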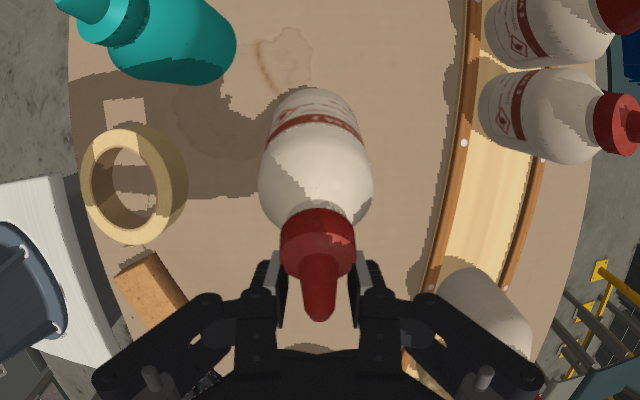

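View pics/scene25.png

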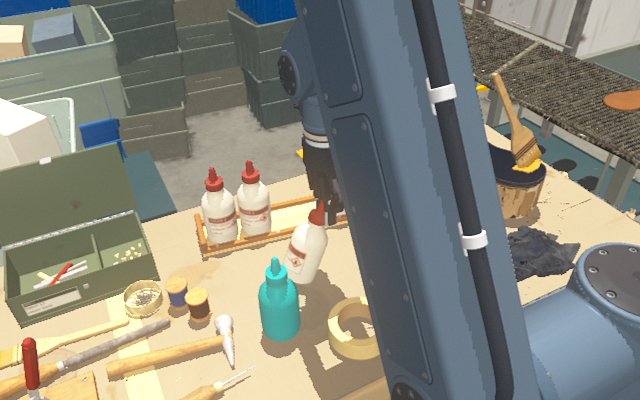

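Emit:
{"method": "jog_arm", "body": {"rows": [[[0,0.05,0.015],0],[[0,0.1,0.02],0],[[0,0.15,0.02],0],[[0,0.2,0.015],0],[[0,0.25,0.01],0],[[0,0.25,0.01],0]]}}

```text
t: 19.98
ee_pos: [0.4749, 0.1513, 0.1224]
ee_rot: [[0.999, -0.048, -0.015], [-0.048, -0.999, -0.002], [-0.015, 0.003, -1.0]]
ft_force: [0.0, 0.2, -2.9]
grip_width: 0.0307
```

```bash
python3 w.py 26 wrist scene
```

```text
20.075 [0.4749 0.1507 0.1225] -2.78 [-0.42  0.44 -1.73] [-0.106  0.021 -0.036] 0.0311
```

View pics/wrist26.png

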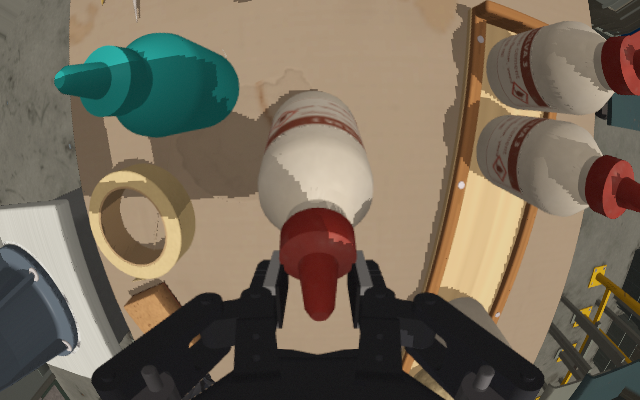

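View pics/scene26.png

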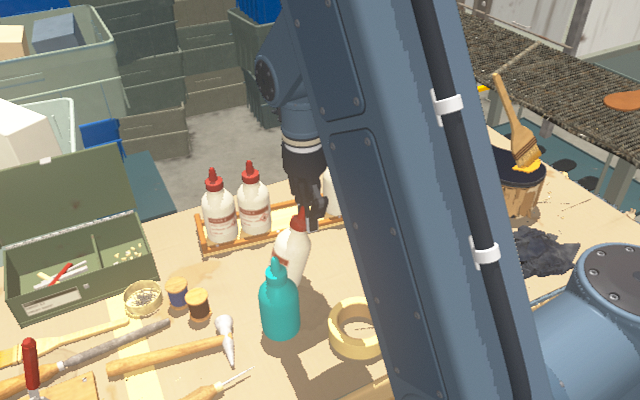

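Emit:
{"method": "jog_arm", "body": {"rows": [[[0,0,-0.02],0],[[0,0,-0.02],0]]}}

```text
t: 20.32
ee_pos: [0.4768, 0.1502, 0.1212]
ee_rot: [[0.999, -0.049, -0.011], [-0.049, -0.999, -0.002], [-0.011, 0.003, -1.0]]
ft_force: [0.3, -1.1, 8.9]
grip_width: 0.0313
```

```bash
python3 w.py 27;cat tilt.py | sed 's/.034\*d/.027*d/' > t2.py; python3 t2.py 26 "[.4749,.1507,.1225]" -93 | cut -c1-40
python3 -c "
import cv2
im=cv2.imread('pics/wrist26.png');cv2.imwrite('pics/wrist26c.png',cv2.resize(im[180:380,220:420],None,fx=3,fy=3,interpolation=cv2.INTER_CUBIC))"
```

```text
20.325 [0.4768 0.1502 0.1212] -2.79 [ 0.33 -1.11  8.88] [-0.263  0.18   0.039] 0.0313
0 tip [317. 331.] capfront top [316. 328
10 tip [317. 337.] capfront top [316. 32
20 tip [317. 341.] capfront top [316. 32
30 tip [317. 344.] capfront top [316. 31
40 tip [316. 345.] capfront top [316. 30
50 tip [316. 345.] capfront top [317. 29
60 tip [316. 343.] capfront top [317. 29
70 tip [316. 339.] capfront top [317. 28
80 tip [316. 333.] capfront top [317. 27
90 tip [316. 324.] capfront top [317. 26
```

View pics/wrist26c.png

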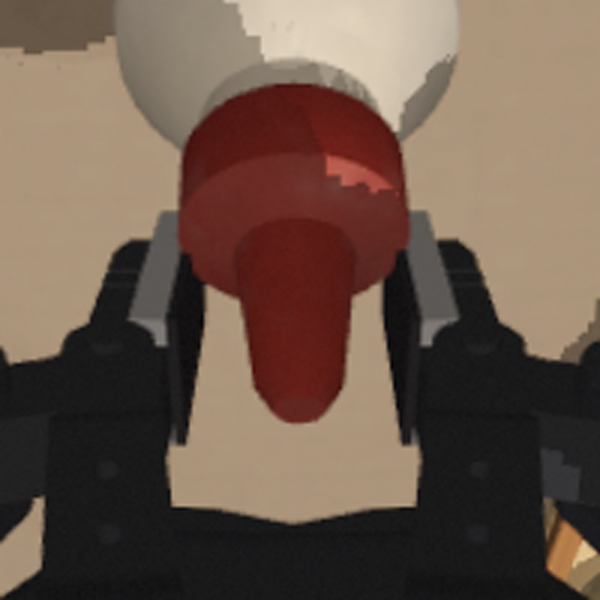

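Emit:
{"method": "jog_arm", "body": {"rows": [[[0,0.05,0.005],0],[[0,0.1,0.01],0],[[0,0.15,0.012],0],[[0,0.2,0.01],0],[[0,0.2,0.01],0]]}}

```text
t: 20.95
ee_pos: [0.4768, 0.1809, 0.1225]
ee_rot: [[0.999, -0.048, -0.011], [-0.048, -0.999, -0.002], [-0.01, 0.003, -1.0]]
ft_force: [-1.4, -0.1, -0.3]
grip_width: 0.0001
```

```bash
python3 w.py 28 wrist scene
```

```text
21.05 [0.4766 0.1803 0.1223] -2.77 [ 0.28 -0.32  0.24] [ 0.009  0.044 -0.014] 0.0002
```

View pics/wrist28.png

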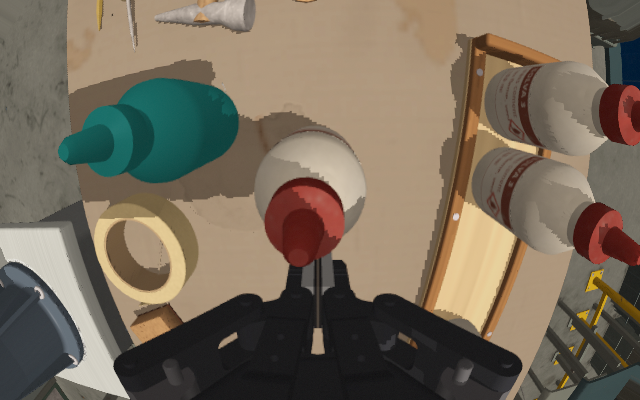

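View pics/scene28.png

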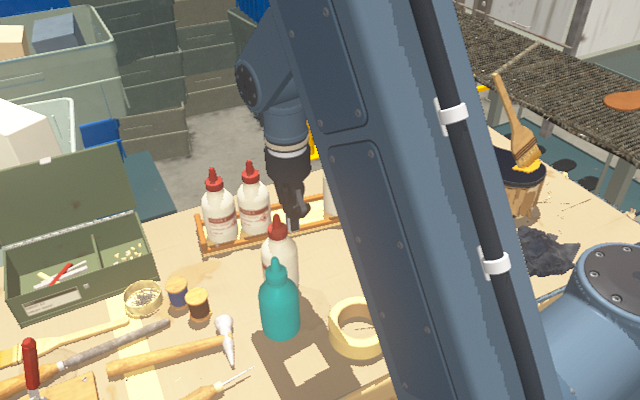

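Emit:
{"method": "jog_arm", "body": {"rows": [[[0,0,0],0],[[0,0,0],0],[[0,0,0],0]]}}

```text
t: 21.42
ee_pos: [0.4765, 0.1802, 0.1222]
ee_rot: [[0.999, -0.049, -0.012], [-0.049, -0.999, -0.002], [-0.011, 0.003, -1.0]]
ft_force: [0.1, -0.0, 0.2]
grip_width: -0.0002
```

```bash
python3 w.py 29 wrist scene; python3 - <<'E'
import cv2,numpy as np
from h import *
a=cv2.imread('pics/wrist29.png')[110:310,240:400];b=cv2.imread('pics/scene29.png')[190:350,220:380]
cv2.imwrite('pics/c29.png',np.hstack([cv2.resize(a,(480,600)),cv2.resize(b,(300,300))[:300].repeat(2,0)]))
p=np.load('pics/wrist29.npy',allow_pickle=True).item();q=np.load('pics/scene29.npy',allow_pickle=True).item()
print(fatz(p,(300,262),.17),atz(q,(278,217),.17))
E
```

```text
21.525 [0.4766 0.1802 0.1223] -2.78 [-0.46 -0.77  0.25] [-0.011 -0.024 -0.033] 0.0002
[0.47217402 0.20748828 0.17      ] [0.46974614 0.20928459 0.17      ]
```

View pics/wrist29.png

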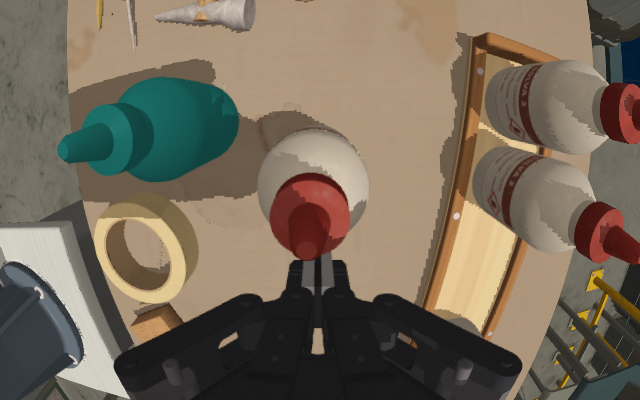

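View pics/scene29.png

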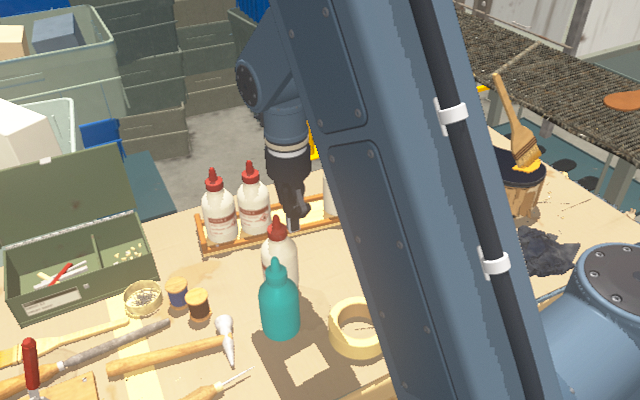

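Emit:
{"method": "jog_arm", "body": {"rows": [[[0,-0.15,0],0],[[0,-0.25,0],0],[[0,-0.25,0.3],0],[[0,-0.25,0.7],0],[[0,-0.25,1],0],[[0,-0.25,1],0]], "jaw": 1}}

```text
t: 22.28
ee_pos: [0.4791, 0.1427, 0.2761]
ee_rot: [[0.999, -0.049, -0.002], [-0.049, -0.999, -0.002], [-0.002, 0.002, -1.0]]
ft_force: [-0.1, -0.1, -0.6]
grip_width: -0.0
```

Emit:
{"method": "jog_arm", "body": {"rows": [[[0,0.2,0],0],[[0,0.44,0],0],[[0,0.44,0],0],[[0,0.44,0],0]], "jaw": -1}}

```text
t: 22.78
ee_pos: [0.4783, 0.2082, 0.2749]
ee_rot: [[0.999, -0.049, -0.005], [-0.049, -0.999, -0.003], [-0.004, 0.003, -1.0]]
ft_force: [0.5, 0.5, 0.5]
grip_width: 0.0724
```

```bash
python3 w.py 30 wrist; python3 -c "
import cv2
im=cv2.imread('pics/wrist30.png');cv2.imwrite('pics/wrist30c.png',cv2.resize(im[80:380,180:480],None,fx=2,fy=2,interpolation=cv2.INTER_CUBIC))"
```

```text
22.825 [0.4785 0.2079 0.2752] -2.83 [ 0.34 -0.17  0.21] [-0.005 -0.002  0.016] 0.0791
```

View pics/wrist30c.png

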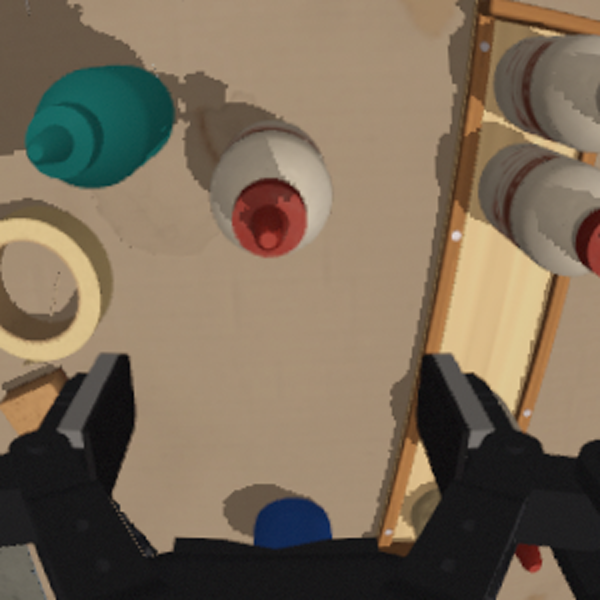

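```bash
python3 - <<'E'
import numpy as np
from h import *
p=np.load('pics/wrist30.npy',allow_pickle=True).item()
for n,u,z in [('tip',(180+268/2,80+238/2),.17),('cap',(180+269/2,80+215/2),.146),('teal tip',(180+32/2,80+148/2),.17),('nbtip?',(0,0),.17)]:
    print(n,fatz(p,u,z).round(4))
E
```

```text
tip [0.4752 0.2123 0.17  ]
cap [0.4755 0.216  0.146 ]
teal tip [0.3771 0.2572 0.17  ]
nbtip? [0.0843 0.503  0.17  ]
```

Emit:
{"method": "jog_arm", "body": {"rows": [[[-0.02,0.04,-0.3],0],[[-0.02,0.04,-0.6],0],[[-0.02,0.04,-0.85],0],[[-0.02,0.04,-1],0],[[-0.02,0.04,-1],0]]}}

```text
t: 23.45
ee_pos: [0.4742, 0.2126, 0.1234]
ee_rot: [[0.999, -0.051, -0.009], [-0.051, -0.999, -0.004], [-0.009, 0.004, -1.0]]
ft_force: [0.9, 0.5, 0.9]
grip_width: 0.0852
```

Emit:
{"method": "jog_arm", "body": {"rows": [[[0,0,-0.04],0],[[0,0,-0.04],0]]}}

```text
t: 23.7
ee_pos: [0.4744, 0.2124, 0.1178]
ee_rot: [[0.999, -0.051, -0.008], [-0.051, -0.999, -0.004], [-0.008, 0.004, -1.0]]
ft_force: [-0.1, -0.1, 0.2]
grip_width: 0.0854
```

```bash
python3 w.py 31 wrist; python3 -c "
import cv2
im=cv2.imread('pics/wrist31.png');cv2.imwrite('pics/wrist31c.png',cv2.resize(im[140:390,180:480],None,fx=2,fy=2,interpolation=cv2.INTER_CUBIC))"
```

```text
23.75 [0.4746 0.2125 0.118 ] -2.92 [-0.06  0.45  0.37] [-0.027  0.01   0.016] 0.0853
```

View pics/wrist31c.png

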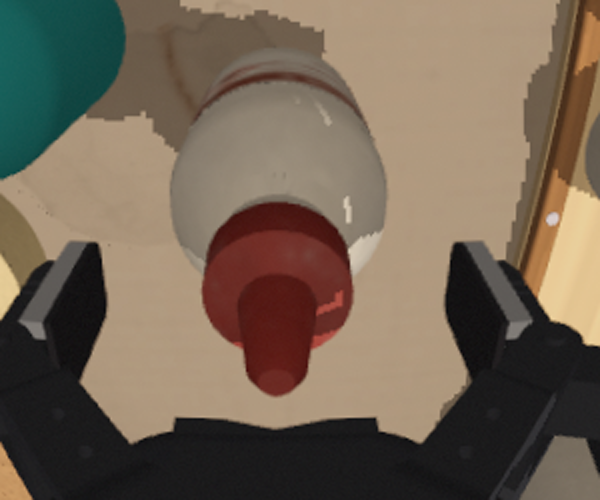

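Emit:
{"method": "jog_arm", "body": {"rows": [[[0,0,0],0],[[0,0,0],0],[[0,0,0],0],[[0,0,0],0],[[0,0,0],0],[[0,0,0],0]], "jaw": 1, "grip_force": 30}}

```text
t: 24.5
ee_pos: [0.4749, 0.2126, 0.1185]
ee_rot: [[0.999, -0.051, -0.007], [-0.051, -0.999, -0.003], [-0.007, 0.004, -1.0]]
ft_force: [-0.2, 0.0, 6.2]
grip_width: 0.0336
```

Emit:
{"method": "jog_arm", "body": {"rows": [[[0,0,0.05],0],[[0,0,0.1],0],[[0,0,0.1],0]]}}

```text
t: 24.88
ee_pos: [0.4752, 0.2127, 0.134]
ee_rot: [[0.999, -0.051, -0.006], [-0.051, -0.999, -0.003], [-0.006, 0.003, -1.0]]
ft_force: [0.1, -0.5, -1.7]
grip_width: 0.0331
```

```bash
python3 w.py 32 wrist scene; python3 -c "
import cv2
im=cv2.imread('pics/wrist32.png');cv2.imwrite('pics/wrist32c.png',cv2.resize(im[140:390,180:480],None,fx=2,fy=2,interpolation=cv2.INTER_CUBIC))
im=cv2.imread('pics/scene32.png');cv2.imwrite('pics/scene32c.png',cv2.resize(im[130:350,190:410],None,fx=2.5,fy=2.5,interpolation=cv2.INTER_CUBIC))"
```

```text
24.975 [0.4748 0.2126 0.1335] -2.92 [ 0.11 -0.23 -1.95] [-0.01  -0.059  0.039] 0.0333
```

View pics/wrist32c.png

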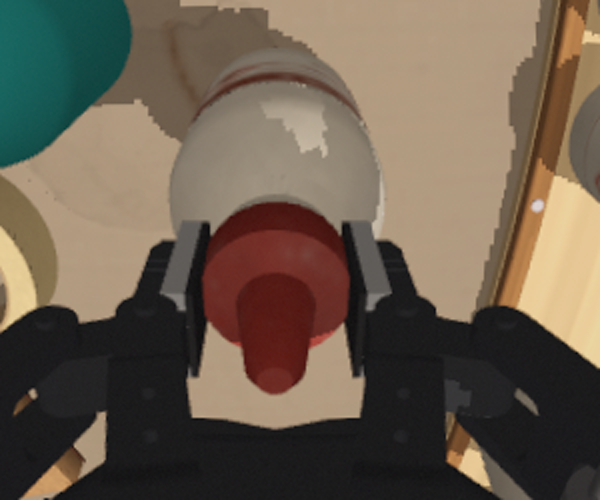

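View pics/scene32c.png

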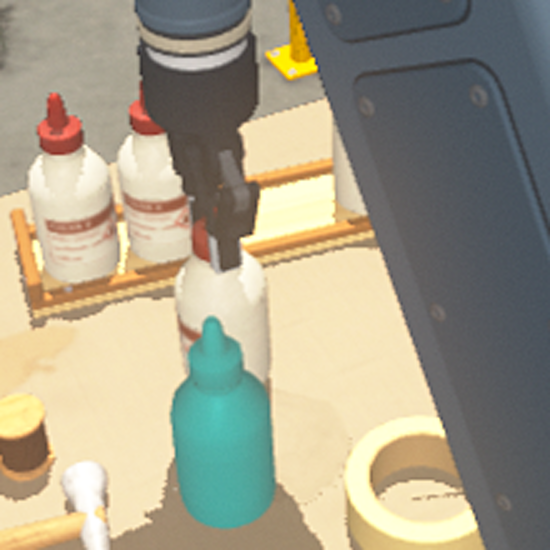

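Emit:
{"method": "jog_arm", "body": {"rows": [[[0,0,0.1],0],[[0,-0.1,0.2],0],[[0,-0.25,0.2],0],[[0,-0.4,0.2],0],[[0,-0.55,0.2],0],[[0,-0.68,0.2],0],[[0,-0.75,0.2],0],[[0,-0.75,0.2],0]]}}

```text
t: 25.98
ee_pos: [0.475, 0.0993, 0.1641]
ee_rot: [[0.999, -0.053, -0.006], [-0.053, -0.999, -0.003], [-0.006, 0.004, -1.0]]
ft_force: [0.0, -0.6, -3.1]
grip_width: 0.0335
```

Emit:
{"method": "jog_arm", "body": {"rows": [[[0.12,0,0],-0.005],[[0.27,0,0],-0.01],[[0.42,0,0],-0.015],[[0.56,0,0],-0.02],[[0.7,0,0],-0.028],[[0.8,0,0],-0.028],[[0.8,0,0],-0.028]]}}

```text
t: 26.85
ee_pos: [0.5959, 0.0999, 0.164]
ee_rot: [[0.99, -0.14, -0.006], [-0.14, -0.99, -0.002], [-0.005, 0.003, -1.0]]
ft_force: [-0.6, -0.8, -2.1]
grip_width: 0.0332
```

```bash
python3 w.py 33 wrist
```

```text
26.9 [0.5946 0.0999 0.1638] -8.02 [-0.11 -0.06 -2.33] [ 0.011 -0.035  0.001] 0.0339
```

View pics/wrist33.png

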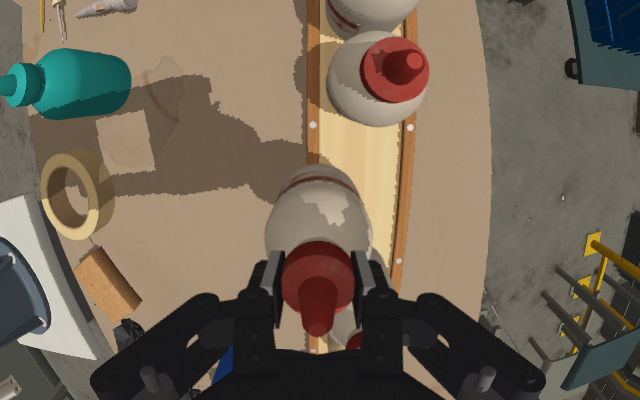

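Emit:
{"method": "jog_arm", "body": {"rows": [[[0.1,0,0],0],[[0.2,0.003,0],0],[[0.27,0.005,0],0],[[0.275,0.005,0],0],[[0.275,0.005,0],0]]}}

```text
t: 27.52
ee_pos: [0.6348, 0.1008, 0.1636]
ee_rot: [[0.99, -0.139, -0.009], [-0.139, -0.99, -0.002], [-0.009, 0.004, -1.0]]
ft_force: [-0.4, -0.8, -2.8]
grip_width: 0.0334
```

```bash
python3 w.py 34 wrist top
```

```text
27.625 [0.635  0.1007 0.1637] -8.02 [-0.61  0.71 -2.07] [ 0.037 -0.019 -0.028] 0.0333
```

View pics/wrist34.png

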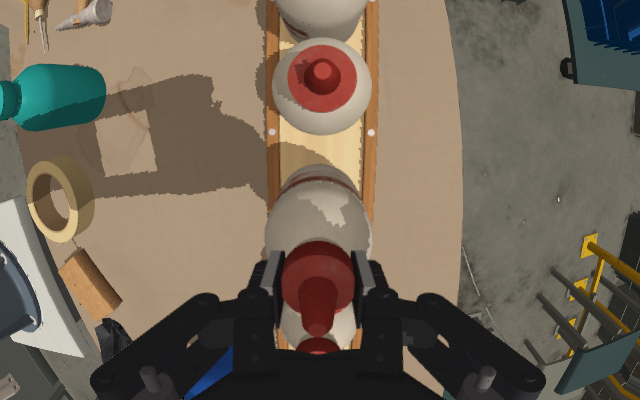

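View pics/top34.png

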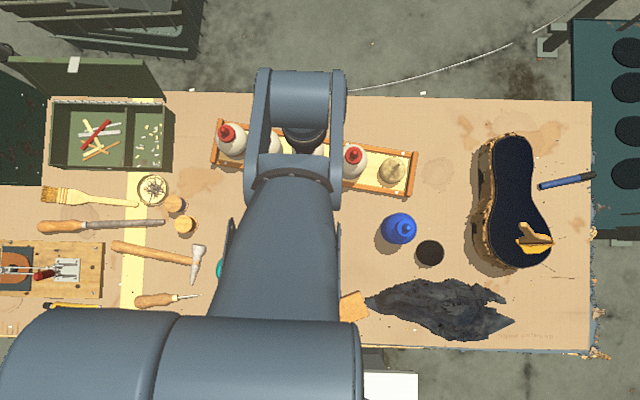

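Emit:
{"method": "jog_arm", "body": {"rows": [[[0,0,-0.08],0],[[0,0,-0.15],0],[[0,0,-0.2],0],[[0,0,-0.23],0],[[0,0,-0.23],0]]}}

```text
t: 28.25
ee_pos: [0.6347, 0.1007, 0.1287]
ee_rot: [[0.99, -0.139, -0.01], [-0.139, -0.99, -0.002], [-0.009, 0.004, -1.0]]
ft_force: [0.2, 0.3, -2.5]
grip_width: 0.0334
```

Emit:
{"method": "jog_arm", "body": {"rows": [[[0,0,-0.01],0],[[0,0,-0.02],0],[[0,0,-0.02],0]]}}

```text
t: 28.62
ee_pos: [0.6351, 0.1007, 0.1266]
ee_rot: [[0.99, -0.139, -0.009], [-0.139, -0.99, -0.002], [-0.008, 0.004, -1.0]]
ft_force: [-0.2, 0.2, 2.1]
grip_width: 0.0332
```

```bash
python3 w.py 35 wrist
```

```text
28.675 [0.6351 0.1008 0.1266] -8.02 [-1.47 -0.38  3.9 ] [-0.016  0.235  0.033] 0.0332
```

Contact with the floor at the expected height; releasing.

Emit:
{"method": "jog_arm", "body": {"rows": [[[0,0,0],0],[[0,0,0],0],[[0,0,0],0],[[0,0,0],0],[[0,0,0],0]], "jaw": -1}}

```text
t: 29.3
ee_pos: [0.6351, 0.1008, 0.1265]
ee_rot: [[0.99, -0.139, -0.009], [-0.139, -0.99, -0.002], [-0.008, 0.004, -1.0]]
ft_force: [-0.6, 0.9, -0.1]
grip_width: 0.0853
```

Emit:
{"method": "jog_arm", "body": {"rows": [[[0,0,0.2],0],[[0,0,0.5],0],[[0,0,0.9],0],[[0,0,1],0],[[0,0,1],0]]}}

```text
t: 29.92
ee_pos: [0.6354, 0.1008, 0.2776]
ee_rot: [[0.99, -0.139, -0.006], [-0.139, -0.99, -0.003], [-0.006, 0.003, -1.0]]
ft_force: [0.7, -0.6, -0.1]
grip_width: 0.0856
```

Emit:
{"method": "jog_arm", "body": {"rows": [[[-0.3,-0.2,0.2],0],[[-0.6,-0.4,0.4],0],[[-1,-0.8,0.4],0],[[-1,-1,0.4],0]]}}

```text
t: 30.42
ee_pos: [0.4816, -0.0491, 0.3356]
ee_rot: [[0.99, -0.138, -0.011], [-0.138, -0.99, -0.001], [-0.011, 0.002, -1.0]]
ft_force: [1.8, 0.1, 0.2]
grip_width: 0.0854
```

Emit:
{"method": "jog_arm", "body": {"rows": [[[0,-0.35,0],0],[[0,-0.7,0],0],[[0,-1,0],0],[[0,-1,0],0]]}}

```text
t: 30.92
ee_pos: [0.4806, -0.2016, 0.3328]
ee_rot: [[0.99, -0.143, -0.016], [-0.143, -0.99, 0.001], [-0.016, 0.001, -1.0]]
ft_force: [-1.0, 0.4, -1.0]
grip_width: 0.0854
```

```bash
python3 w.py 36 top scene; python3 -c "
import cv2
im=cv2.imread('pics/top36.png');cv2.imwrite('pics/top36c.png',cv2.resize(im[100:270,200:430],None,fx=3.4,fy=3.4,interpolation=cv2.INTER_CUBIC))
im=cv2.imread('pics/scene36.png');cv2.imwrite('pics/scene36c.png',cv2.resize(im[130:330,190:450],None,fx=3,fy=3,interpolation=cv2.INTER_CUBIC))"
```

```text
31.025 [ 0.4805 -0.1985  0.3333] -8.02 [-0.84 -0.62 -0.33] [ 0.042 -0.054 -0.016] 0.0855
```

View pics/top36c.png

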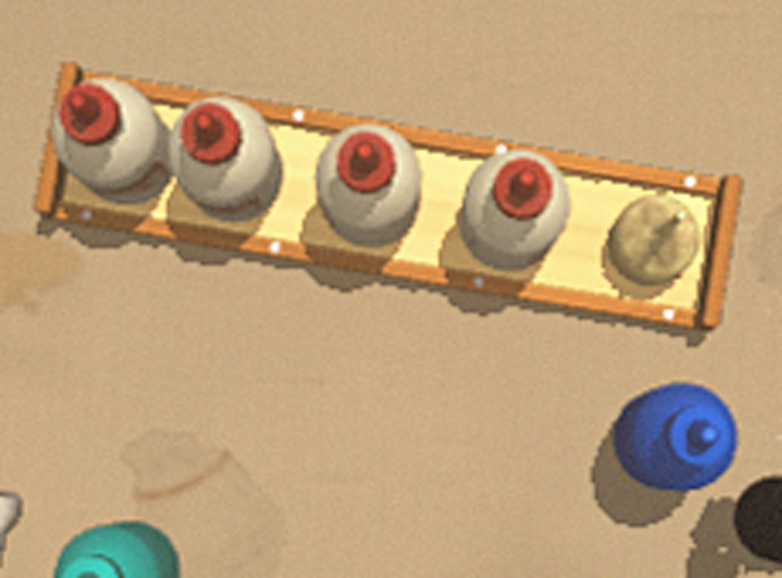

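View pics/scene36c.png

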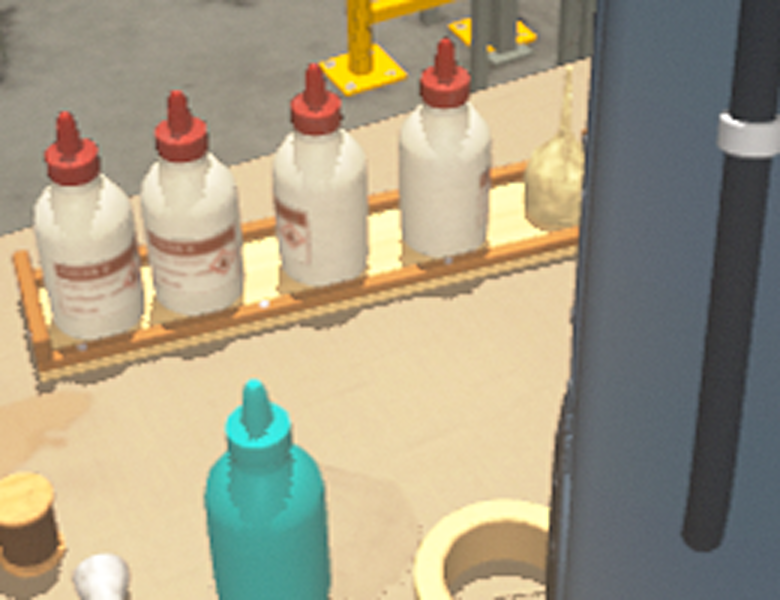

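```bash
python3 - <<'E'
import cv2,numpy as np
a=cv2.imread('pics/top0.png').astype(int);b=cv2.imread('pics/top36.png').astype(int)
d=np.abs(a-b).max(2)
for n,(x0,x1,y0,y1) in dict(na=(212,243,118,160),nb=(250,286,125,168),can=(378,408,153,188),blue=(378,420,210,248),teal=(214,254,252,290)).items(): print(n,(d[y0:y1,x0:x1]>40).mean().round(4))
E
```

```text
na 0.0
nb 0.0
can 0.0
blue 0.0075
teal 0.0
```

Every standing item is unchanged pixel for pixel, apart from a small shadow change at the blue bottle. I'm handing the job in.

```bash
python3 -c "
from bench import arm
print(arm.finish_job())"
```

```text
the job is handed in; nothing more can be done
None
```

Both fallen bottles now stand upright on the lane floor, in the gap and in single file with the others. I let go of both, moved the arm clear, and handed in at about 31 s on the robot's clock.

**Bottle from the lane:** I gripped it by the cap and lifted, but it stuck at about 30° above horizontal. I loosened the jaws in small steps to let it swing down. It slipped free with its base above the floor, rocked and came to rest upright, which was luck rather than control. I then gripped it again and carried it about 42 mm toward the oil can to make room.

**Bottle from the bench:** I gripped it by the edge of the cap and tipped it up over its base edge. It slipped out of the pads just before upright and settled standing. I gripped it again upright, lifted it over the kerb and set it down between the other bottle and the standing pair.

**Last checks:**
- **Camera views:** the final top and scene pictures show four upright white bottles and the oil can in line inside the kerbs, with clear gaps around the two I moved.
- **Things to leave alone:** comparing the top view before and after shows no change at the two neighbour bottles, the oil can or the turquoise bottle. At the blue bottle 0.75% of pixels changed, which I took to be the arm's shadow. I did not check the black look-alike this way.
- **Forces:** the highest wrist force I read was about 9 N, against a limit of 120 N.

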